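# Hang pad eyes on a carrier and lock it in the blow-off station

### The job

Hang every pad eye by its eye on the grey carrier, one to a peg and clear of the base plate, while the carrier still stands out on the board. Then bring the loaded carrier to the open end of the blow-off station's guide rails, slide it in under the rail lips fully home against the end stop with all the pad eyes still on their pegs, and push the red-knobbed bolt all the way in behind it. Leave the other things on the bench where they are.

Things in the scene. Friction and masses are not known exactly. Their poses are not given: they have to be found in the camera images.
- eye_1: pad eye (aluminium lifting lug); 3 or 4 stand on the plywood board (top 24 mm above the bench), None if absent. Foot 44 (x) x 40 (y) x 6 mm; from its middle rises a lug 6 mm thick (x), 36 mm wide (y), top edge at 86 mm, with a 20 mm hole through it along x, centred 58 mm up. 70 to 140 g. Origin: centre of the underside, z up. Grip it across the lug at its top edge
- eye_2: pad eye (aluminium lifting lug); 3 or 4 stand on the plywood board (top 24 mm above the bench), None if absent. Foot 44 (x) x 40 (y) x 6 mm; from its middle rises a lug 6 mm thick (x), 36 mm wide (y), top edge at 86 mm, with a 20 mm hole through it along x, centred 58 mm up. 70 to 140 g. Origin: centre of the underside, z up. Grip it across the lug at its top edge
- eye_3: pad eye (aluminium lifting lug); 3 or 4 stand on the plywood board (top 24 mm above the bench), None if absent. Foot 44 (x) x 40 (y) x 6 mm; from its middle rises a lug 6 mm thick (x), 36 mm wide (y), top edge at 86 mm, with a 20 mm hole through it along x, centred 58 mm up. 70 to 140 g. Origin: centre of the underside, z up. Grip it across the lug at its top edge
- eye_4: pad eye (aluminium lifting lug); 3 or 4 stand on the plywood board (top 24 mm above the bench), None if absent. Foot 44 (x) x 40 (y) x 6 mm; from its middle rises a lug 6 mm thick (x), 36 mm wide (y), top edge at 86 mm, with a 20 mm hole through it along x, centred 58 mm up. 70 to 140 g. Origin: centre of the underside, z up. Grip it across the lug at its top edge
- eye_1_hole (a point): centre of the hole of eye_1, 58 mm above its underside and 28 mm below its top edge; axes as the pad eye's (hole along x)
- eye_2_hole (a point): centre of the hole of eye_2, 58 mm above its underside and 28 mm below its top edge; axes as the pad eye's (hole along x)
- eye_3_hole (a point): centre of the hole of eye_3, 58 mm above its underside and 28 mm below its top edge; axes as the pad eye's (hole along x)
- eye_4_hole (a point): centre of the hole of eye_4, 58 mm above its underside and 28 mm below its top edge; axes as the pad eye's (hole along x)
- carrier: loose carrier, 0.45 kg: grey base plate 100 (x) x 206 (y) x 8 mm, flat on the board; over it at x = +20 mm a steel bar 14 x 14 mm along y, centred 86 mm up on end posts. Four brass pegs stick out of the bar toward -x (toward the robot at the start); above it a black handle. Origin: centre of the underside, z up
- carrier_grip (a point): centre of the carrier's black handle bar, 16 (x) x 76 (y) x 22 mm (z), at carrier x = +20, y = 0, z = 147 mm, on two stems at y = -28 and +28 mm; it takes the weight of the loaded carrier (under 1.1 kg), which can be lifted or dragged along the board by it
- peg_1 (a point): point on the axis of the brass peg at carrier y = -75, x = -25, z = 92 mm. Peg 10 mm thick, rises 8 degrees toward its round tip at x = -55, z = 96 mm; root at x = +13, z = 87 mm. A pad eye hangs from it upright, hole centre about 5 mm below the peg's axis, foot about 20 mm above the base plate. Axes as the carrier's
- peg_2 (a point): point on the axis of the brass peg at carrier y = -25, x = -25, z = 92 mm. Peg 10 mm thick, rises 8 degrees toward its round tip at x = -55, z = 96 mm; root at x = +13, z = 87 mm. A pad eye hangs from it upright, hole centre about 5 mm below the peg's axis, foot about 20 mm above the base plate. Axes as the carrier's
- peg_3 (a point): point on the axis of the brass peg at carrier y = 25, x = -25, z = 92 mm. Peg 10 mm thick, rises 8 degrees toward its round tip at x = -55, z = 96 mm; root at x = +13, z = 87 mm. A pad eye hangs from it upright, hole centre about 5 mm below the peg's axis, foot about 20 mm above the base plate. Axes as the carrier's
- peg_4 (a point): point on the axis of the brass peg at carrier y = 75, x = -25, z = 92 mm. Peg 10 mm thick, rises 8 degrees toward its round tip at x = -55, z = 96 mm; root at x = +13, z = 87 mm. A pad eye hangs from it upright, hole centre about 5 mm below the peg's axis, foot about 20 mm above the base plate. Axes as the carrier's
- station: fixed blow-off station: two aluminium guide rails along its y, 26 mm high, straight on the board (no floor plate), inner walls 106 mm apart. On its +x side, at x = 56 to 108 mm, a splash plate and blue air pipe with nozzles, 100 mm high. Origin: on the board (24 mm above the bench), middle of the home place: a carrier that is home has the same origin and axes as the station (z up)
- station_mouth (a point): middle of the open +y end of the rails, on the board (station y = +103 mm; axes as the station's). From y = 103 to 73 mm the walls taper inward; from 73 to -105 mm lips reach 10 mm inward from each wall, their undersides 21 mm up, so the carrier's base plate can only be slid in from this end, starting with its origin at station y = +190 mm or more
- station_stop (a point): middle of the rubber-faced end stop's face, 9 mm up, at station y = -103 mm: the far end of the base plate touches it when the carrier is home
- bolt (a joint): slide bolt, station's -x side at the open end: 0 = open (drawn back), 0.040 m = fully in. It moves along the station's +x and crosses the open end at y = 106 to 116 mm, 3 mm behind a carrier that is home; else the base plate is in its way. Friction about 2.5 N, no spring, stays where left. Starts at 0 to 8 mm; past 10 mm it bars the way in
- bolt_knob (a point): middle of the red upright round knob on the bolt's outer end: 19 mm across, from 22 to 67 mm above the board, this point at 45 mm; at station x = -150 mm (bolt at 0), y = +111 mm; axes as the station's
- tape_roll: roll of tan tape, 105 mm across, 24 mm tall, flat on the bench right of the board: a bystander
- black_block: black steel block, 30 x 36 mm, 52 mm tall, on the bench right of the board: a bystander

How it is judged (in metres and radians):
On the way, in this order (a step that is already met when the one before it is completed fails the run):
1. every pad eye hangs on a peg of its own, the carrier still out of the station (x of eye_1_hole in the frame of carrier between -0.055 and 0.012 m and z of eye_1_hole in the frame of carrier between 0.078 and 0.1 m and angle between each of eye_1, eye_2, eye_3, eye_4's own z axis and vertical below 0.45 rad and (y of eye_1_hole in the frame of carrier between -0.085 and -0.065 m or y of eye_1_hole in the frame of carrier between -0.035 and -0.015 m or y of eye_1_hole in the frame of carrier between 0.015 and 0.035 m or y of eye_1_hole in the frame of carrier between 0.065 and 0.085 m) and x of eye_2_hole in the frame of carrier between -0.055 and 0.012 m and z of eye_2_hole in the frame of carrier between 0.078 and 0.1 m and (y of eye_2_hole in the frame of carrier between -0.085 and -0.065 m or y of eye_2_hole in the frame of carrier between -0.035 and -0.015 m or y of eye_2_hole in the frame of carrier between 0.015 and 0.035 m or y of eye_2_hole in the frame of carrier between 0.065 and 0.085 m) and x of eye_3_hole in the frame of carrier between -0.055 and 0.012 m and z of eye_3_hole in the frame of carrier between 0.078 and 0.1 m and (y of eye_3_hole in the frame of carrier between -0.085 and -0.065 m or y of eye_3_hole in the frame of carrier between -0.035 and -0.015 m or y of eye_3_hole in the frame of carrier between 0.015 and 0.035 m or y of eye_3_hole in the frame of carrier between 0.065 and 0.085 m) and x of eye_4_hole in the frame of carrier between -0.055 and 0.012 m and z of eye_4_hole in the frame of carrier between 0.078 and 0.1 m and (y of eye_4_hole in the frame of carrier between -0.085 and -0.065 m or y of eye_4_hole in the frame of carrier between -0.035 and -0.015 m or y of eye_4_hole in the frame of carrier between 0.015 and 0.035 m or y of eye_4_hole in the frame of carrier between 0.065 and 0.085 m) and y of carrier in the frame of station above 0.17 m), for 0.3 s.
2. the loaded carrier is fully home in the rails (x of eye_1_hole in the frame of carrier between -0.055 and 0.012 m and z of eye_1_hole in the frame of carrier between 0.078 and 0.1 m and angle between each of eye_1, eye_2, eye_3, eye_4's own z axis and vertical below 0.45 rad and (y of eye_1_hole in the frame of carrier between -0.085 and -0.065 m or y of eye_1_hole in the frame of carrier between -0.035 and -0.015 m or y of eye_1_hole in the frame of carrier between 0.015 and 0.035 m or y of eye_1_hole in the frame of carrier between 0.065 and 0.085 m) and x of eye_2_hole in the frame of carrier between -0.055 and 0.012 m and z of eye_2_hole in the frame of carrier between 0.078 and 0.1 m and (y of eye_2_hole in the frame of carrier between -0.085 and -0.065 m or y of eye_2_hole in the frame of carrier between -0.035 and -0.015 m or y of eye_2_hole in the frame of carrier between 0.015 and 0.035 m or y of eye_2_hole in the frame of carrier between 0.065 and 0.085 m) and x of eye_3_hole in the frame of carrier between -0.055 and 0.012 m and z of eye_3_hole in the frame of carrier between 0.078 and 0.1 m and (y of eye_3_hole in the frame of carrier between -0.085 and -0.065 m or y of eye_3_hole in the frame of carrier between -0.035 and -0.015 m or y of eye_3_hole in the frame of carrier between 0.015 and 0.035 m or y of eye_3_hole in the frame of carrier between 0.065 and 0.085 m) and x of eye_4_hole in the frame of carrier between -0.055 and 0.012 m and z of eye_4_hole in the frame of carrier between 0.078 and 0.1 m and (y of eye_4_hole in the frame of carrier between -0.085 and -0.065 m or y of eye_4_hole in the frame of carrier between -0.035 and -0.015 m or y of eye_4_hole in the frame of carrier between 0.015 and 0.035 m or y of eye_4_hole in the frame of carrier between 0.065 and 0.085 m) and y of carrier in the frame of station between -0.005 and 0.005 m and x of carrier in the frame of station between -0.006 and 0.006 m and z of carrier in the frame of station between -0.004 and 0.004 m and angle between the y axis of carrier and the y axis of station, either way round below 0.08 rad), for 0.2 s.
3. the bolt is pushed fully in (value of joint bolt above 0.034 m), for 0.2 s.
At the end, for the whole second after the job is handed in: each pad eye hangs on its own peg (eye within 10 mm of the peg sideways, at carrier x -55 to 12, z 78 to 100 mm, upright within 0.45 rad); the carrier rests home in the station (5 mm along, 6 mm across, 4 mm in height, 0.08 rad); the bolt is in by over 34 mm (all of step 2 and value of joint bolt above 0.034 m and linear speed of carrier below 0.01 m/s); the robot touches nothing.
It fails at once if a bystander is pushed more than 4 cm (distance of any of tape_roll, black_block from where it was at the start of the episode above 0.04 m).
Of eye_1, eye_2, eye_3, eye_4 only 3 to 4 are there at a start; the rules pass over those that are not, and their reading is None.
At some moment in a run one of eye_1, eye_2, eye_3, eye_4, carrier may be knocked a few centimetres aside while the robot is not near it.
Once in a run the grip may slacken for a moment while it holds something.
It also fails if it takes over 210 s, if anything falls off the work surface, if the arm or the gripper's body presses on something with over 40 N, if the wrist force passes 120 N, or if a joint passes its speed limit or range.

### The arm

A 6-joint arm with a two-finger parallel gripper is mounted at the origin on a cart in front of the work surface, level with it; the furniture and walls round the work are solid. World frame = base frame: x ahead of the robot, y to its left, z up, the work surface at z = 0. Lengths are in mm, angles in degrees, forces in N, time in s.
With the tool pointing down it reaches from about 350 to 725 mm from the base axis. Payload 6 kg.
Tool frame: the origin (TCP) lies midway between the tips of the shut fingers; the grasp point (between the pads) lies 19 mm behind it (grasp_offset is the distance from the TCP to the grasp point, in mm); y points along the fingers, z is the direction in which the jaws open and shut, and the axes are right-handed (so a half turn about y gives the same grasp; the last joint's range is limited). The gripper opens to 85 mm and grips with 20 to 120 N. Pads are 22 mm wide; open, the fingers measure 114 mm over their backs; the gripper's body (76 mm by 85 mm) begins 54 mm behind the grasp point. The pads swing forward as they close: fully open they stand 13 mm farther back than shut.
Start: joints at [93.948, 2.303, 4.859, 0, -92.561, -19.12], TCP at [157.004, 579.071, 231.261] pointing down, gripper open.
Joint ranges: [-146.85, 146.85], [-73.84, 115.35], [-62.03, 85.46], [-188.31, 113.3], [-161.28, -10.13], [-171.36, 171.36]. Speed limits (degrees/s): [147.25, 147.25, 172.46, 180, 180, 180].

### API

Orientations are given as a 3x3 rotation matrix whose columns are the frame's x, y, z axes.
In Python, from plant import sense, camera, job_done, find_in, trace, grasp_offset gives the robot as it stands.
- The arm moves only by the tool send_rows, never from a script. Its argument "steps" is a list of rows, each an object with "delta_pos": the shift along the tool's x, y, z in mm, a list of three; "rotation": the turn, a rotation vector about the tool's x, y, z in rad, a list of three; "fingers": the finger opening in mm, from 0 to 85.4. A call has exactly 8 rows; each row shifts and turns the commanded pose from where the row before left it, along the tool's axes as they then stand; what a row does not reach is not made up. A row lasts 1/8 s, in which the tool goes at most 62.5 mm and 10.7 degrees, less where a joint would pass 70% of its speed; a pose out of reach is approached as far as the arm can. A call with a gripper value outside its range is refused whole. The fingers move at their own pace and stop on an object; the grip force is fixed at half the most. Time passes only in rows, so rows that do not move let the fingers close, or fill a call up. It gives the time, the measured TCP pose, the force and the opening at its end, in the units of the state.
- sense(): the state, without advancing time (a new reading comes with each control period).
- camera(name): name is "side" or "top"; returns a dict with "color" (480x640x3 uint8, blue, green, red), "range_z" (480x640 float32, mm along the optical axis (not along the pixel's ray), 0 where there is no reading), "vertical_fov" (degrees; the focal length in pixels is half the picture's height over the tangent of half this angle, whatever the lens; pixels are square), "cx", "cy" (the principal point, pixels), "rvec" (rotation vector, rad) and "tvec" (3), from world to camera coordinates, as OpenCV has them. Camera axes: x right, y down, z forward; pixel columns grow to the right and rows downward; lengths in mm; the calibration is good to about 2 mm. A picture is of the moment at which its call begins.
- job_done(): hands the job in, once; it reports no verdict.
Trained networks look in the newest picture that a camera, given by its name, has taken for a name from the list of things; names that differ only in an ending like _2 or _b are one class to them, and where a whole thing is asked for, a point or a joint stands for the part that bears it (a point fixed in the world has none). Each returns a list of dicts, best first, with "score" (0 to 1); they miss things now and then, are a little off and sometimes report something else, mostly with a low value. They report only what shows in the picture. A call takes as long as a camera call.
- find_in(camera, target): "extent" ([left, top, width, height] in pixels, round what is visible of it).
- trace(camera, target): "pixels" (480x640 bool, what is visible of it) and "extent" ([left, top, width, height] in pixels, round what is visible of it).
The state is a dict: "time": time; "joint_pos": joint angles; "qd": joint speeds; "joint_torque": joint torques, N m; "ee_pos": TCP position; "orientation": TCP orientation; "ft_force": force on the tool from outside, world axes, zero at the start; "moment": the same for the moment, N m; "opening": finger opening in mm.
Only numpy, scipy, OpenCV 4.12 (cv2) and the standard library are available. Lean on these libraries where they do the work, as an engineer would, in place of code of your own. Each camera call takes 0.05 s, during which the arm holds its last target. There are 200 camera calls.

## Working session

There is one attempt and no reset: what is moved stays moved. The work goes in short steps, Python scripts to look and compute and a tool call to move; the robot and the scene stay as the last step left them, time stands still between calls to the robot, and variables do not carry over. Pictures are saved under pics/ and viewed, about 12 in all and at most 16, crops included, and the job is handed in when it is done.

Besides the shell and the picture viewer there is one more tool, called as name([rows], argument=value, ...), one row to a line, values as JSON. send_rows: Moves the arm, as the interface text tells. Its arguments: {"type":"object","properties":{"steps":{"type":"array","items":{"type":"object","properties":{"delta_pos":{"type":"array","items":{"type":"number"}},"rotation":{"type":"array","items":{"type":"number"}},"fingers":{"type":"number"}}}}},"required":["steps"]}

```bash
mkdir -p pics; ls; python3 - <<'E'
from plant import *
import cv2,numpy as np
s=sense();print(s, grasp_offset)
for n in("side","top"):
    c=camera(n);cv2.imwrite(f"pics/{n}0.png",c["color"]);print(n,c["vertical_fov"],c["cx"],c["cy"],c["rvec"],c["tvec"])
E
```

```text
pics
{'time': 0.0, 'joint_pos': array([ 9.39493795e+01,  2.33998715e+00,  4.80110099e+00, -2.86272740e-02,
       -9.25601437e+01, -1.91208722e+01]), 'qd': array([-0.03341747,  0.03612773,  0.09155937, -0.06976847, -0.03451979,
        0.09563111]), 'joint_torque': array([ 5.83561359e-05, -3.68215406e+01,  3.47416377e+01,  6.93218485e+00,
       -5.35989398e-03,  1.13134984e-06]), 'ee_pos': array([156.83438364, 578.80022764, 230.24686365]), 'orientation': array([[-9.65152572e-01, -3.78912317e-04, -2.61687543e-01],
       [ 2.61687800e-01, -1.75867551e-03, -9.65150974e-01],
       [-9.45158815e-05, -9.99998382e-01,  1.79654692e-03]]), 'ft_force': array([-0.3865422 , -0.23078401, -1.1489586 ]), 'moment': array([-0.00329311, -0.06599545,  0.00273724]), 'opening': 85.41322807662844} 18.700000000000003
side 48.3163616977913 324.6087672644805 241.3872609663077 [ 0.06535914  2.60566672 -1.7274075 ] [565.03697221 186.85457729 859.54638049]
top 51.429300089324514 310.1737933564348 238.3933484160938 [ 2.18243848 -2.17870438  0.13080256] [-272.05891456  554.05255253  988.89313227]
```

View pics/side0.png

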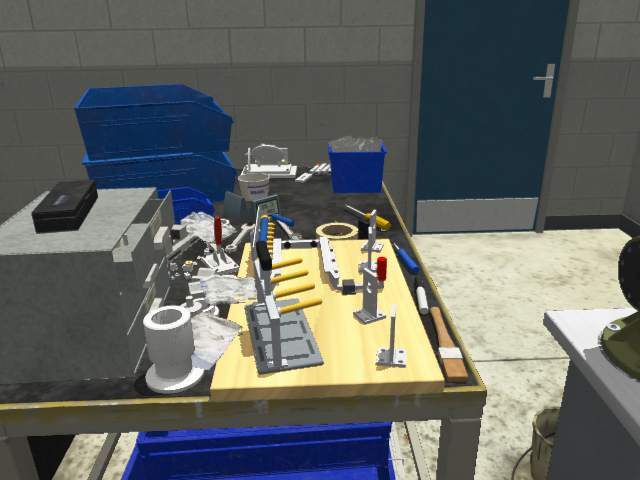

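View pics/top0.png

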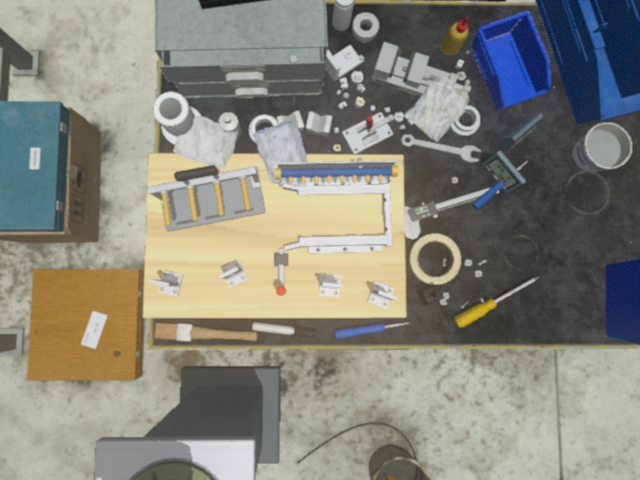

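Side view: carrier at ~(285,330), pegs facing right (toward the robot), pad eyes at the right, red knob at (381,268). Top view: carrier (210,198) slightly turned, four pad eyes at (167,284), (233,272), (330,285) and (381,294). The station at (340,210) opens to the left (+y), with the knob at (281,290).

```bash
cat > h.py <<'E'
from plant import *
import cv2,numpy as np
def K(c):
    f=240/np.tan(np.radians(c["vertical_fov"]/2)); return np.array([[f,0,c["cx"]],[0,f,c["cy"]],[0,0,1.]])
def cloud(c):
    k=K(c);R=cv2.Rodrigues(np.array(c["rvec"],float))[0];t=np.array(c["tvec"],float).ravel()
    v,u=np.mgrid[0:480,0:640];z=c["range_z"].astype(float)
    p=np.stack([(u-k[0,2])/k[0,0]*z,(v-k[1,2])/k[1,1]*z,z],-1)
    w=(p-t)@R; w[z<=0]=np.nan; return w
def proj(c,P):
    return cv2.projectPoints(np.array(P,float).reshape(-1,3),np.array(c["rvec"],float),np.array(c["tvec"],float),K(c),None)[0].reshape(-1,2)
def rect(P):
    (x,y),(w,h),a=cv2.minAreaRect(P[:,:2].astype(np.float32)); return np.round([x,y,w,h,a],1)
E
python3 - <<'E'
from h import *
for n in("top","side"):
    c=camera(n);w=cloud(c);np.save(f"{n}0.npy",w)
    for t in("eye_1","carrier","bolt_knob","station"):
        for d in trace(n,t)[:5]:
            P=w[d["pixels"]];P=P[np.isfinite(P).all(1)]
            if len(P)<5: continue
            print(n,t,round(d["score"],2),d["extent"],len(P),"med",np.median(P,0).round(1),"z5-95",np.percentile(P[:,2],[2,50,98]).round(),"rect",rect(P))
            if t=="eye_1":
                H=P[(P[:,2]>60)&(P[:,2]<115)]
                if len(H)>4:print("   lug",len(H),H.mean(0).round(1),rect(H))
                H=P[(P[:,2]>22)&(P[:,2]<36)]
                if len(H)>4:print("   foot",len(H),rect(H))
            if t=="carrier":
                H=P[(P[:,2]>170)&(P[:,2]<190)]
                if len(H)>4:print("   handle",len(H),H.mean(0).round(1),rect(H))
                H=P[(P[:,2]>28)&(P[:,2]<38)]
                if len(H)>4:print("   base",len(H),rect(H))
E
```

```text
top eye_1 0.92 [155.0, 272.7, 26.5, 23.0] 392 med [463.4   7.7  31.8] z5-95 [ 25.  32. 111.] rect [464.   11.   39.8  41.6  79.7]
   lug 88 [463.    4.3  98.6] [463.3   8.4  32.1   6.   78. ]
   foot 283 [464.   11.   39.8  41.6  79.7]
top eye_1 0.78 [319.0, 275.3, 24.4, 22.6] 432 med [ 459.2 -309.4   30.5] z5-95 [ 23.  30. 111.] rect [ 459.8 -311.6   41.1   44.8   89.8]
   lug 67 [ 459.8 -309.7  107.1] [ 460.  -309.8   34.9    6.    84.5]
   foot 352 [ 459.7 -311.6   41.1   44.7   89.8]
top eye_1 0.64 [222.4, 259.9, 24.7, 28.1] 444 med [ 479.7 -119.7   31.5] z5-95 [ 23.  32. 112.] rect [ 481.6 -116.9   43.2   42.8   28. ]
   lug 107 [ 482.5 -119.2   99. ] [ 482.6 -117.8    6.3   35.4   27. ]
   foot 312 [ 481.6 -116.9   43.2   42.8   28. ]
top eye_1 0.58 [369.2, 281.9, 28.3, 26.4] 467 med [ 440.7 -412.6   30.4] z5-95 [ 23.  30. 112.] rect [ 440.1 -416.4   45.6   44.9   69.7]
   lug 91 [ 440.8 -411.7  100.6] [ 440.9 -413.2   34.7    6.2   70.2]
   foot 356 [ 440.1 -416.4   45.6   45.    69.3]
top eye_1 0.37 [406.7, 233.3, 54.7, 51.9] 1328 med [ 513.3 -531.7   22.9] z5-95 [-1. 23. 27.
[... 2119 characters left out ...]
79.1] [655.5 -60.5  16.   69.   11.2]
   base 3365 [ 649.3 -134.8   99.7  343.6   11.1]
side carrier 0.35 [363.6, 208.7, 17.6, 44.8] 234 med [ 437.8 -409.4   35.1] z5-95 [ 26.  35. 111.] rect [ 438.  -419.    56.9   43.    70.9]
   base 105 [ 439.8 -413.3   43.    42.4   73. ]
side bolt_knob 0.75 [337.5, 256.6, 50.8, 31.8] 349 med [ 451.8 -208.6   58.5] z5-95 [30. 59. 92.] rect [ 482.2 -211.3   96.    45.1   24.8]
side station 0.66 [252.6, 213.2, 132.5, 78.9] 2402 med [ 584.7 -314.1   50.2] z5-95 [ 26.  50. 123.] rect [ 598.6 -423.   248.1  484.8    9.4]
side station 0.15 [246.2, 241.2, 77.5, 134.9] 6097 med [635.3 -38.8  33.2] z5-95 [ 27.  33. 181.] rect [ 644.2 -187.1  125.7  453.     3.8]
```

send_rows([
  {"delta_pos": [-37,2.5,39],"rotation": [0,0,0],"fingers": 45},
  {"delta_pos": [-37,2.5,39],"rotation": [0,0,0],"fingers": 45},
  {"delta_pos": [-37,2.5,39],"rotation": [0,0,0],"fingers": 45},
  {"delta_pos": [-37,2.5,39],"rotation": [0,0,0],"fingers": 45},
  {"delta_pos": [-37,2.5,39],"rotation": [0,0,0],"fingers": 45},
  {"delta_pos": [-37,2.5,39],"rotation": [0,0,0],"fingers": 45},
  {"delta_pos": [-37,2.5,39],"rotation": [0,0,0],"fingers": 45},
  {"delta_pos": [-37,2.5,39],"rotation": [0,0,0],"fingers": 45},
])

```text
time: 1.6
ee_pos: [361.5, 198.9, 211.6]
orientation: [[-0.965, 0.001, -0.261], [0.261, 0.001, -0.965], [-0.001, -1.0, -0.001]]
ft_force: [1.2, 0.4, 0.2]
opening: 45.2
```

send_rows([
  {"delta_pos": [-37,2.5,39],"rotation": [0,0,0],"fingers": 45},
  {"delta_pos": [-37,2.5,39],"rotation": [0,0,0],"fingers": 45},
  {"delta_pos": [-37,2.5,39],"rotation": [0,0,0],"fingers": 45},
  {"delta_pos": [-37,2.5,39],"rotation": [0,0,0],"fingers": 45},
  {"delta_pos": [0,0,0],"rotation": [0,0.152,0],"fingers": 45},
  {"delta_pos": [0,0,0],"rotation": [0,0.152,0],"fingers": 45},
  {"delta_pos": [0,0,0],"rotation": [0,0.152,0],"fingers": 45},
  {"delta_pos": [0,0,0],"rotation": [0,0.152,0],"fingers": 45},
])

```text
time: 2.6
ee_pos: [463.0, 11.1, 201.5]
orientation: [[-0.639, 0.0, -0.77], [0.77, 0.0, -0.639], [-0.0, -1.0, -0.0]]
ft_force: [0.5, -0.0, -0.3]
opening: 44.9
```

send_rows([
  {"delta_pos": [0,0,0],"rotation": [0,0.152,0],"fingers": 45},
  {"delta_pos": [0,0,0],"rotation": [0,0.152,0],"fingers": 45},
  {"delta_pos": [0,0,0],"rotation": [0,0.152,0],"fingers": 45},
  {"delta_pos": [0,0,0],"rotation": [0,0.152,0],"fingers": 45},
  {"delta_pos": [0,0,0],"rotation": [0,0.152,0],"fingers": 45},
  {"delta_pos": [0,0,0],"rotation": [0,0.152,0],"fingers": 45},
  {"delta_pos": [0,0,0],"rotation": [0,0,0],"fingers": 45},
  {"delta_pos": [0,0,0],"rotation": [0,0,0],"fingers": 45},
])

```text
time: 3.6
ee_pos: [463.0, 11.2, 201.4]
orientation: [[0.21, 0.0, -0.978], [0.978, -0.0, 0.21], [0.0, -1.0, -0.0]]
ft_force: [-0.7, -0.6, 0.8]
opening: 44.9
```

```bash
cat >> h.py <<'E'
def wrap(a): return (a+180)%360-180
def psi(s=None):
    R=(s or sense())["orientation"]; return np.degrees(np.arctan2(R[1,2],R[0,2]))
def plan(tgt,ps,s=None):
    """translation in the tool frame now, and after the turn; turn about tool y (rad)"""
    s=s or sense();p=psi(s);turn=wrap(ps-p)
    d=np.array(tgt,float)-s["ee_pos"]
    def tf(a):
        a=np.radians(a);return np.round([d[0]*np.sin(a)-d[1]*np.cos(a),-d[2],d[0]*np.cos(a)+d[1]*np.sin(a)],1)
    print("t%.1f"%s["time"],"at",s["ee_pos"].round(1),"psi %.1f"%p,"open %.1f"%s["opening"],"F",s["ft_force"].round(1),"q",s["joint_pos"].round(0))
    print("  -> now-frame",tf(p)," after-turn",tf(ps)," turn y rad %.3f (world %.1f deg)"%(-np.radians(turn),turn))
def near(w,xy,r,z0,z1):
    P=w[np.isfinite(w).all(-1)];return P[(np.hypot(P[:,0]-xy[0],P[:,1]-xy[1])<r)&(P[:,2]>z0)&(P[:,2]<z1)]
def eyes(w,xys):
    for xy in xys:
        H=near(w,xy,45,70,116);print("eye",xy,"lug",len(H),rect(H) if len(H)>4 else None,"foot",rect(near(w,xy,45,27,34)) if len(near(w,xy,45,27,34))>9 else None)
def carrier(n,w,zoff=0):
    for d in trace(n,"carrier")[:1]:
        P=w[d["pixels"]];P=P[np.isfinite(P).all(1)]
        H=P[(P[:,2]>170)&(P[:,2]<190)];B=P[(P[:,2]>28)&(P[:,2]<35.5)]
        print(n,"carrier",round(d["score"],2),"base",len(B),rect(B),"handle",len(H),rect(H) if len(H)>4 else None)
E
python3 - <<'E'
from h import *
w=np.load("top0.npy")
# station geometry: rails
P=near(w,(580,-325),190,47,53);P=P[(P[:,0]<650)]
print("rails",len(P),rect(P))
m=[] 
for lo,hi in((500,560),(600,650)):
    Q=P[(P[:,0]>lo)&(P[:,0]<hi)&(P[:,1]>-400)&(P[:,1]<-250)];l=np.polyfit(Q[:,1],Q[:,0],1)
    print(lo,len(Q),l,np.percentile(Q[:,0],[1,99]))
cv2.imwrite("pics/h.png",cv2.resize(np.clip(np.nan_to_num(w[150:310,265:405,2])*2,0,255).astype(np.uint8),None,fx=4,fy=4,interpolation=0))
K_=near(w,(430,-211),25,80,96);print("knob",K_.mean(0),rect(K_))
w=cloud(camera("top"));eyes(w,[(464,10),(482,-117),(460,-310),(441,-413)]);carrier("top",w)
plan((464,10,91),168)
E
```

```text
rails 1039 [ 543.8 -315.3  220.4  216.    89. ]
500 605 [-2.25755655e-02  5.41323729e+02] [539.1892279  557.83463701]
600 223 [-1.26399908e-02  6.42684667e+02] [642.63348928 649.82013096]
knob [ 447.49646053 -213.76674097   90.90969134] [ 446.9 -213.5   13.2   17.1    0. ]
eye (464, 10) lug 97 [463.9  10.9  36.8   6.   77.7] foot [464.    8.6  82.5  84.6  73.7]
eye (482, -117) lug 102 [ 482.5 -117.5    6.2   36.2   27.3] foot [ 484.3 -117.8   81.5   83.7   24.4]
eye (460, -310) lug 66 [ 460.  -309.9   35.4    5.9   84.5] foot [ 460.9 -310.9   83.2   79.1   68.5]
eye (441, -413) lug 87 [ 440.4 -414.    36.5    6.    69.9] foot [ 438.3 -413.3   81.1   82.3   59.8]
top carrier 0.93 base 2947 [636.6 -69.3 100.8 205.8  11.1] handle 418 [656.2 -65.8  16.5  75.6  11.9]
t3.7 at [463.1  11.2 201.4] psi 167.8 open 44.8 F [-0.2 -0.4 -0.4] q [ 26. -19. -18.   0. -92. -39.]
  -> now-frame [ -1.  110.4  -1.2]  after-turn [ -1.  110.4  -1.2]  turn y rad -0.003 (world 0.2 deg)
```

send_rows([
  {"delta_pos": [-1,20,-1],"rotation": [0,0,0],"fingers": 45},
  {"delta_pos": [0,20,0],"rotation": [0,0,0],"fingers": 45},
  {"delta_pos": [0,20,0],"rotation": [0,0,0],"fingers": 45},
  {"delta_pos": [0,20,0],"rotation": [0,0,0],"fingers": 45},
  {"delta_pos": [0,20,0],"rotation": [0,0,0],"fingers": 45},
  {"delta_pos": [0,10,0],"rotation": [0,0,0],"fingers": 45},
  {"delta_pos": [0,0,0],"rotation": [0,0,0],"fingers": 30},
  {"delta_pos": [0,0,0],"rotation": [0,0,0],"fingers": 0},
])

```text
time: 4.7
ee_pos: [464.2, 10.0, 92.1]
orientation: [[0.212, 0.001, -0.977], [0.977, 0.0, 0.212], [0.0, -1.0, -0.001]]
ft_force: [0.6, -0.1, 0.4]
opening: 12.9
```

send_rows([
  {"delta_pos": [0,0,0],"rotation": [0,0,0],"fingers": 0},
  {"delta_pos": [0,0,0],"rotation": [0,0,0],"fingers": 0},
  {"delta_pos": [0,0,0],"rotation": [0,0,0],"fingers": 0},
  {"delta_pos": [0,0,0],"rotation": [0,0,0],"fingers": 0},
  {"delta_pos": [0,-5,0],"rotation": [0,0,0],"fingers": 0},
  {"delta_pos": [0,-20,0],"rotation": [0,0,0],"fingers": 0},
  {"delta_pos": [0,-30,0],"rotation": [0,0,0],"fingers": 0},
  {"delta_pos": [0,-30,0],"rotation": [0,0,0],"fingers": 0},
])

```text
time: 5.7
ee_pos: [463.2, 9.9, 176.4]
orientation: [[0.212, -0.002, -0.977], [0.977, -0.0, 0.212], [-0.001, -1.0, 0.002]]
ft_force: [0.3, 0.5, -0.0]
opening: 4.5
```

```bash
python3 - <<'E'
from h import *
s=sense()
for n in("side","top"):
    c=camera(n);w=cloud(c)
    if n=="side":
        cv2.imwrite("pics/s1.png",cv2.resize(c["color"][120:400,200:440],None,fx=2.5,fy=2.5))
    carrier(n,w)
plan((500,0,200),-169)
E
```

```text
side carrier 0.61 base 3361 [ 649.5 -134.9  100.3  343.6   11.3] handle 279 [656.  -63.5  16.2  76.7  11.4]
top carrier 0.97 base 2980 [636.8 -69.2 100.5 206.   11.2] handle 410 [656.4 -66.   16.7  75.   10.7]
t5.9 at [463.5  10.2 175.8] psi 167.7 open 4.7 F [-0.3  0.6 -2. ] q [ 26. -19. -20.  -0. -89. -39.]
  -> now-frame [ -2.2 -24.2 -37.8]  after-turn [-17.  -24.2 -33.9]  turn y rad -0.406 (world 23.3 deg)
```

View pics/s1.png

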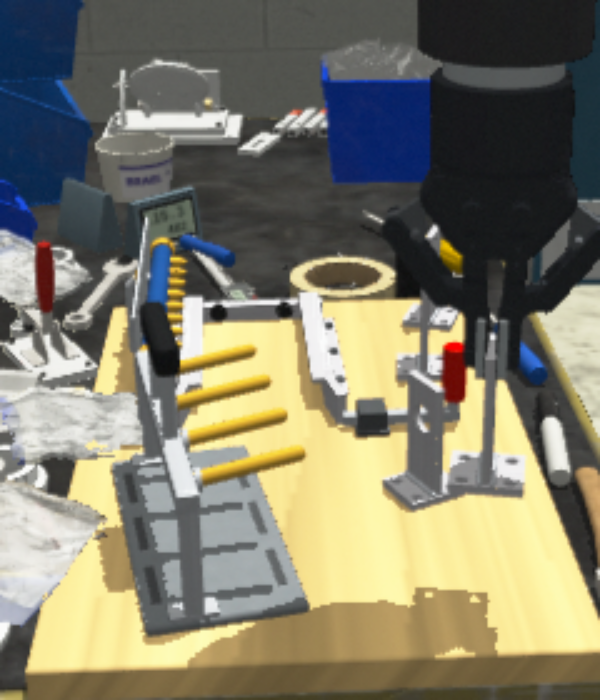

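View pics/h.png

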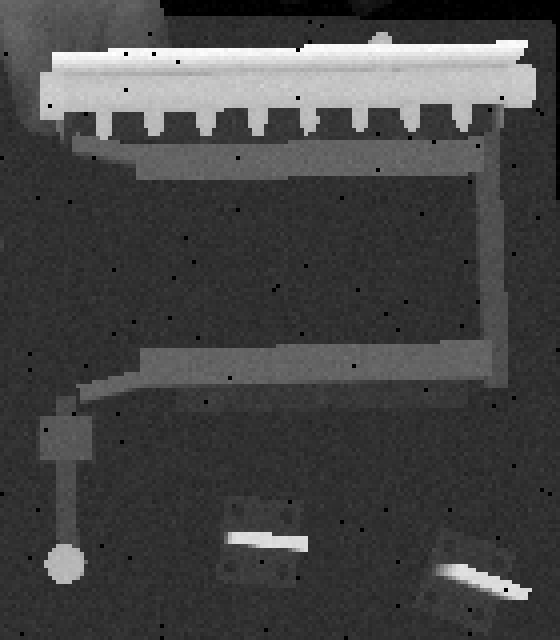

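View: eye A is held upright by its top edge, seen at (490,440) in the crop. The carrier is unmoved, and in the height map the station rails are clear.

```bash
cat >> h.py <<'E'
def c2w(pose,p):
    x,y,a=pose;a=np.radians(a);return np.array([x+p[0]*np.cos(a)-p[1]*np.sin(a),y+p[0]*np.sin(a)+p[1]*np.cos(a),24+p[2]])
def peg(pose,k,cx,dz=0,off=9.5):
    """TCP for hole centred on peg k at carrier x=cx, dz above the axis"""
    p=c2w(pose,(cx,[-75,-25,25,75][k-1],92-(cx+25)*np.tan(np.radians(8))+dz)); p[2]+=off; return p
E
python3 - <<'E'
from h import *
C=(636.7,-69.3,11.2)
for cx in(-85,-22): print(peg(C,4,cx).round(1)); plan(peg(C,4,cx),C[2]+180)
E
```

```text
[538.8 -12.2 133.9]
t5.9 at [463.5  10.2 175.8] psi 167.7 open 4.7 F [-0.3  0.6 -2. ] q [ 26. -19. -20.  -0. -89. -39.]
  -> now-frame [ -5.9  41.9 -78.3]  after-turn [-36.6  41.9 -69.5]  turn y rad -0.409 (world 23.5 deg)
[600.6  -0.  125.1]
t5.9 at [463.5  10.2 175.8] psi 167.7 open 4.7 F [-0.3  0.6 -2. ] q [ 26. -19. -20.  -0. -89. -39.]
  -> now-frame [  19.2   50.7 -136.1]  after-turn [ -36.6   50.7 -132.5]  turn y rad -0.409 (world 23.5 deg)
```

send_rows([
  {"delta_pos": [0,0,0],"rotation": [0,-0.136,0],"fingers": 0},
  {"delta_pos": [0,0,0],"rotation": [0,-0.136,0],"fingers": 0},
  {"delta_pos": [0,0,0],"rotation": [0,-0.137,0],"fingers": 0},
  {"delta_pos": [-18,0,-35],"rotation": [0,0,0],"fingers": 0},
  {"delta_pos": [-18.5,0,-34.5],"rotation": [0,0,0],"fingers": 0},
  {"delta_pos": [0,21,0],"rotation": [0,0,0],"fingers": 0},
  {"delta_pos": [0,21,0],"rotation": [0,0,0],"fingers": 0},
  {"delta_pos": [0,0,0],"rotation": [0,0,0],"fingers": 0},
])

```text
time: 6.9
ee_pos: [537.2, -12.7, 130.8]
orientation: [[-0.193, -0.006, -0.981], [0.981, -0.001, -0.193], [0.0, -1.0, 0.007]]
ft_force: [0.2, -1.1, -1.7]
opening: 4.7
```

```bash
python3 - <<'E'
from h import *
C=(636.7,-69.3,11.2)
c=camera("side");w=cloud(c)
cv2.imwrite("pics/s2.png",cv2.resize(c["color"][180:400,220:420],None,fx=3,fy=3))
s=sense();plan(peg(C,4,-22),C[2]+180)
# lug of held eye: points near TCP xy, below fingers
P=near(w,s["ee_pos"][:2],40,s["ee_pos"][2]-60,s["ee_pos"][2]-5);print(len(P),rect(P))
P=near(w,s["ee_pos"][:2],40,s["ee_pos"][2]-75,s["ee_pos"][2]-55);print("foot z",np.percentile(P[:,2],[5,50,95]))
E
```

```text
t7.0 at [538.1 -12.6 132.8] psi -168.8 open 4.4 F [ 0.3 -0.1  0.1] q [ 20.  -6. -14.  -0. -83.  -9.]
  -> now-frame [  0.3   7.7 -63.7]  after-turn [  0.3   7.7 -63.7]  turn y rad -0.001 (world 0.0 deg)
341 [554.7  -5.7  44.3  36.7  15.1]
foot z [63.75915441 68.64716264 72.86559169]
```

View pics/s2.png

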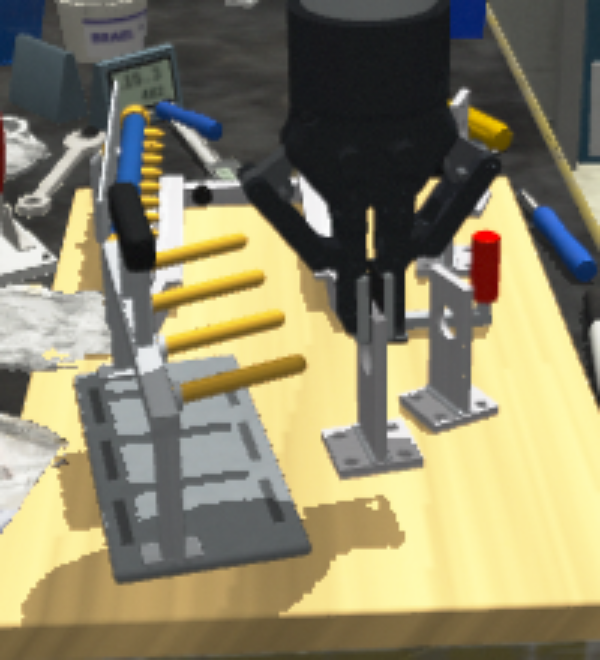

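View: eye A's hole at (367,357) lines up with the nearest peg's tip at (303,362) in the crop. The gripper links spread wide, so I'll measure their profile against the handle while inserting.

```bash
cat > prof.py <<'E'
from h import *
s=sense();R=s["orientation"];t=s["ee_pos"]
for n in("side","top"):
    w=cloud(camera(n));P=w[np.isfinite(w).all(-1)]
    L=(P-t)@R   # tool coords; height above TCP = -L[:,1]
    L=L[(abs(L[:,0])<45)&(-L[:,1]<170)&(-L[:,1]>3)]
    for a in range(-100,100,10):
        Q=L[(L[:,2]>=a)&(L[:,2]<a+10)]
        if len(Q)>3: print(n,a,len(Q),"h min",np.percentile(-Q[:,1],[1,10]).round(),"x",np.percentile(Q[:,0],[2,98]).round())
E
python3 prof.py
```

```text
side -100 17 h min [32. 35.] x [-44. -38.]
side -70 16 h min [88. 89.] x [-14.  12.]
side -60 127 h min [75. 80.] x [-10.  15.]
side -50 205 h min [62. 69.] x [-5. 13.]
side -40 538 h min [51. 64.] x [-6. 21.]
side -30 532 h min [46. 57.] x [-1. 31.]
side -20 767 h min [11. 31.] x [-8. 36.]
side -10 635 h min [ 5. 16.] x [ 6. 38.]
side 0 762 h min [ 6. 22.] x [-9. 39.]
side 10 567 h min [10. 34.] x [ 6. 36.]
side 20 393 h min [44. 52.] x [-6. 31.]
side 30 362 h min [48. 57.] x [-10.  22.]
side 40 225 h min [60. 68.] x [-8. 14.]
side 50 125 h min [73. 79.] x [-9. 14.]
side 60 11 h min [87. 87.] x [-8. 13.]
top -100 12 h min [34. 34.] x [-45. -38.]
top -70 10 h min [85. 91.] x [-11.   1.]
top -60 35 h min [80. 88.] x [-13.  -3.]
top -50 14 h min [62. 67.] x [-12. -11.]
top -20 9 h min [134. 134.] x [-35. -31.]
top -10 40 h min [ 4. 14.] x [-37.  -8.]
top 0 69 h min [ 5. 10.] x [-37.  -7.]
top 10 74 h min [10. 17.] x [-36.  -2.]
top 20 88 h min [51. 56.] x [-31.  -1.]
top 30 156 h min [51. 63.] x [-21.   7.]
top 40 118 h min [63. 77.] x [-12.  12.]
top 50 107 h min [76. 91.] x [-12.  12.]
top 60 29 h min [88. 91.] x [-11.  10.]
```

send_rows([
  {"delta_pos": [0,1,-8],"rotation": [0,0,0],"fingers": 0},
  {"delta_pos": [0,1,-8],"rotation": [0,0,0],"fingers": 0},
  {"delta_pos": [0,1,-8],"rotation": [0,0,0],"fingers": 0},
  {"delta_pos": [0,1,-8],"rotation": [0,0,0],"fingers": 0},
  {"delta_pos": [0,1,-8],"rotation": [0,0,0],"fingers": 0},
  {"delta_pos": [0,1,-8],"rotation": [0,0,0],"fingers": 0},
  {"delta_pos": [0,1,-8],"rotation": [0,0,0],"fingers": 0},
  {"delta_pos": [0,1,-8],"rotation": [0,0,0],"fingers": 0},
])

```text
time: 8.05
ee_pos: [602.4, 0.1, 126.2]
orientation: [[-0.194, -0.0, -0.981], [0.981, -0.0, -0.194], [-0.0, -1.0, 0.0]]
ft_force: [0.3, -0.0, -0.5]
opening: 4.6
```

```bash
python3 - <<'E'
from h import *
C=(636.7,-69.3,11.2)
c=camera("side");w=cloud(c)
cv2.imwrite("pics/s3.png",cv2.resize(c["color"][180:400,220:420],None,fx=3,fy=3))
carrier("side",w);carrier("top",cloud(camera("top")))
plan(peg(C,4,-22,-6),C[2]+180)
E
```

```text
side carrier 0.61 base 2642 [636.4 -68.7 100.1 206.9  11.4] handle 12 [656.9 -33.    2.1  14.4  28.4]
top carrier 0.71 base 2618 [636.6 -69.9  99.8 204.7  11.1] handle 393 [656.6 -66.5  16.4  73.2  10.7]
t8.2 at [601.9   0.  126.1] psi -168.8 open 4.4 F [ 0.2 -0.1 -1.1] q [ 19.   3.  -5.   0. -82.  -8.]
  -> now-frame [0.2 7.1 1.3]  after-turn [0.2 7.1 1.3]  turn y rad -0.001 (world 0.0 deg)
```

View pics/s3.png

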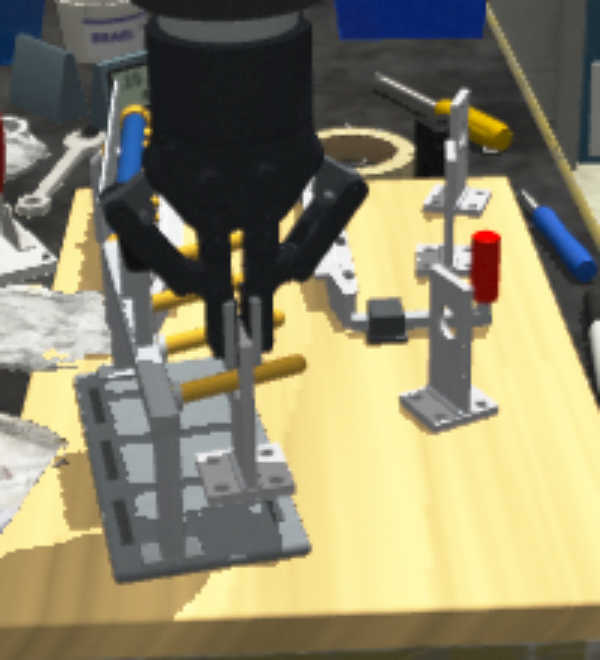

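View: the peg passes through the hole of eye A, which is clear of the base. Lower and release.

send_rows([
  {"delta_pos": [0,3.5,0],"rotation": [0,0,0],"fingers": 0},
  {"delta_pos": [0,3.5,0],"rotation": [0,0,0],"fingers": 0},
  {"delta_pos": [0,0,0],"rotation": [0,0,0],"fingers": 20},
  {"delta_pos": [0,0,0],"rotation": [0,0,0],"fingers": 20},
  {"delta_pos": [0,-8,0],"rotation": [0,0,0],"fingers": 20},
  {"delta_pos": [0,-20,0],"rotation": [0,0,0],"fingers": 20},
  {"delta_pos": [0,-30,0],"rotation": [0,0,0],"fingers": 20},
  {"delta_pos": [0,-32,0],"rotation": [0,0,0],"fingers": 45},
])

```text
time: 9.25
ee_pos: [601.6, -0.2, 211.1]
orientation: [[-0.194, -0.0, -0.981], [0.981, -0.0, -0.194], [-0.0, -1.0, 0.0]]
ft_force: [-0.3, -0.1, 0.4]
opening: 37.3
```

```bash
cat >> h.py <<'E'
def hung(pose):
    "lug tops seen at carrier-frame pegs"
    for n in("top","side"):
        w=cloud(camera(n));P=w[np.isfinite(w).all(-1)];a=np.radians(pose[2]);d=P[:,:2]-pose[:2]
        L=np.c_[d@[np.cos(a),np.sin(a)],d@[-np.sin(a),np.cos(a)],P[:,2]-24]
        for k,y in enumerate((-75,-25,25,75)):
            Q=L[(abs(L[:,1]-y)<24)&(L[:,0]<10)&(L[:,0]>-80)&(L[:,2]>100)&(L[:,2]<122)]
            if len(Q)>5: print(n,"peg",k+1,len(Q),"c-x,y,ztop",Q.mean(0).round(1)[:2],np.percentile(Q[:,2],98).round(1),rect(Q))
E
python3 - <<'E'
from h import *
C=(636.7,-69.3,11.2)
hung(C)
w=cloud(camera("top"));eyes(w,[(482,-117),(460,-310),(441,-413)]);carrier("top",w)
plan((482.4,-117.4,200),-153)
E
```

```text
top peg 1 17 c-x,y,ztop [-43.7 -75.3] 103.2 [-37.7 -74.8  30.8   5.5   1.4]
top peg 2 29 c-x,y,ztop [-46.  -25.4] 104.4 [-43.  -26.2   7.5  22.5  80. ]
top peg 3 22 c-x,y,ztop [-43.   24.4] 103.9 [-40.3  24.3  24.    5.8   5.9]
top peg 4 127 c-x,y,ztop [-25.3  72.6] 116.9 [-31.5  69.2  40.4  29.9  19.8]
side peg 1 9 c-x,y,ztop [-45.8 -73.6] 102.2 [-45.8 -73.8  15.8   4.7   9.2]
side peg 2 12 c-x,y,ztop [-45.5 -24.4] 102.0 [-45.1 -25.4   4.5  13.1  84.5]
side peg 3 10 c-x,y,ztop [-46.2  24.9] 101.6 [-45.5  25.    5.7  11.2  80.3]
side peg 4 124 c-x,y,ztop [-21.9  80.3] 116.3 [-27.2  79.4  34.8  36.9  62.2]
eye (482, -117) lug 102 [ 482.7 -117.6    6.1   35.8   26.5] foot [ 481.3 -116.1   80.4   83.    72.2]
eye (460, -310) lug 67 [ 460.  -309.8   35.3    5.9   84.5] foot [ 463.  -310.1   84.8   81.6   43.2]
eye (441, -413) lug 86 [ 440.5 -414.1   35.7    6.1   69.6] foot [ 441.1 -413.4   80.7   72.3   72.4]
top carrier 0.6 base 2620 [636.4 -69.3  99.5 205.3  11.3] handle 405 [656.4 -66.1  16.6  75.3  11.2]
t9.4 at [6.021e+02 1.000e-01 2.108e+02] psi -168.8 open 44.7 F [-0.3  0.8 -0.7] q [ 19.   2.   3.   0. -90.  -8.]
  -> now-frame [-92.1  10.8 140.1]  after-turn [-50.4  10.8 160. ]  turn y rad -0.276 (world 15.8 deg)
```

send_rows([
  {"delta_pos": [-23,0,35],"rotation": [0,0,0],"fingers": 45},
  {"delta_pos": [-23,0,35],"rotation": [0,0,0],"fingers": 45},
  {"delta_pos": [-23,0,35],"rotation": [0,0,0],"fingers": 45},
  {"delta_pos": [-23,0,35],"rotation": [0,0,0],"fingers": 45},
  {"delta_pos": [0,10,0],"rotation": [0,-0.138,0],"fingers": 45},
  {"delta_pos": [0,10,0],"rotation": [0,-0.138,0],"fingers": 45},
  {"delta_pos": [0,20,0],"rotation": [0,0,0],"fingers": 45},
  {"delta_pos": [0,0,0],"rotation": [0,0,0],"fingers": 45},
])

```text
time: 10.45
ee_pos: [481.1, -117.2, 166.6]
orientation: [[-0.451, -0.005, -0.892], [0.892, 0.0, -0.451], [0.002, -1.0, 0.004]]
ft_force: [0.5, -0.2, 0.3]
opening: 45.1
```

```bash
python3 - <<'E'
from h import *
w=cloud(camera("side"));eyes(w,[(482,-117)])
plan((482.6,-117.5,91),-153.1)
E
```

```text
eye (482, -117) lug 324 [ 482.4 -116.9    8.3   39.5   26. ] foot [ 477.5 -119.8   62.4   46.7   27.1]
t10.5 at [ 481.7 -117.4  168.1] psi -153.1 open 45.3 F [-0.2  0.6  0.4] q [ 10. -14. -17.   0. -87.  17.]
  -> now-frame [-0.5 77.1 -0.7]  after-turn [-0.5 77.1 -0.7]  turn y rad -0.000 (world 0.0 deg)
```

send_rows([
  {"delta_pos": [-0.5,20,-0.5],"rotation": [0,0,0],"fingers": 45},
  {"delta_pos": [0,20,0],"rotation": [0,0,0],"fingers": 45},
  {"delta_pos": [0,20,0],"rotation": [0,0,0],"fingers": 45},
  {"delta_pos": [0,18,0],"rotation": [0,0,0],"fingers": 45},
  {"delta_pos": [0,0,0],"rotation": [0,0,0],"fingers": 20},
  {"delta_pos": [0,0,0],"rotation": [0,0,0],"fingers": 0},
  {"delta_pos": [0,0,0],"rotation": [0,0,0],"fingers": 0},
  {"delta_pos": [0,0,0],"rotation": [0,0,0],"fingers": 0},
])

```text
time: 11.5
ee_pos: [483.6, -117.6, 92.3]
orientation: [[-0.454, 0.002, -0.891], [0.891, -0.0, -0.454], [-0.001, -1.0, -0.002]]
ft_force: [0.2, 1.0, 2.4]
opening: 4.8
```

send_rows([
  {"delta_pos": [0,0,0],"rotation": [0,0,0],"fingers": 0},
  {"delta_pos": [0,0,0],"rotation": [0,0,0],"fingers": 0},
  {"delta_pos": [0,-5,0],"rotation": [0,0,0],"fingers": 0},
  {"delta_pos": [0,-20,0],"rotation": [0,0,0],"fingers": 0},
  {"delta_pos": [0,-20,0],"rotation": [0,0,0],"fingers": 0},
  {"delta_pos": [0,0,0],"rotation": [0,0.138,0],"fingers": 0},
  {"delta_pos": [0,0,0],"rotation": [0,0.138,0],"fingers": 0},
  {"delta_pos": [0,0,0],"rotation": [0,0,0],"fingers": 0},
])

```text
time: 12.5
ee_pos: [482.5, -117.5, 135.7]
orientation: [[-0.195, -0.002, -0.981], [0.981, 0.0, -0.195], [0.0, -1.0, 0.002]]
ft_force: [0.3, -0.8, -0.2]
opening: 4.2
```

```bash
python3 - <<'E'
from h import *
w=cloud(camera("top"));carrier("top",w);eyes(w,[(460,-310),(441,-413)])
C=(636.6,-69.3,11.2)
for cx in(-88,-42): plan(peg(C,3,cx),C[2]+180)
E
```

```text
top carrier 0.78 base 2446 [636.3 -70.2 100.4 204.9  11.5] handle 416 [656.  -65.6  16.   75.9  11.4]
eye (460, -310) lug 68 [ 460.  -309.9   35.2    5.9   84.6] foot [ 461.8 -316.3   85.4   76.     2.9]
eye (441, -413) lug 87 [ 440.4 -414.4   37.2    6.    70.3] foot [ 437.7 -412.5   81.8   82.4   23.8]
t12.6 at [ 482.7 -117.5  135.9] psi -168.7 open 4.6 F [-0.1  0.2 -1.3] q [ 10. -13. -20.  -0. -84.   2.]
  -> now-frame [ 42.3   1.5 -72.4]  after-turn [ 42.4   1.5 -72.3]  turn y rad 0.002 (world -0.1 deg)
t12.6 at [ 482.7 -117.5  135.9] psi -168.7 open 4.6 F [-0.1  0.2 -1.3] q [ 10. -13. -20.  -0. -84.   2.]
  -> now-frame [  42.2    8.  -118.4]  after-turn [  42.4    8.  -118.3]  turn y rad 0.002 (world -0.1 deg)
```

send_rows([
  {"delta_pos": [21,0.5,-20],"rotation": [0,0,0],"fingers": 0},
  {"delta_pos": [21,0.5,-26],"rotation": [0,0,0],"fingers": 0},
  {"delta_pos": [0.3,0.5,-26],"rotation": [0,0,0],"fingers": 0},
  {"delta_pos": [0,0,0],"rotation": [0,0,0],"fingers": 0},
  {"delta_pos": [0,1,-11],"rotation": [0,0,0],"fingers": 0},
  {"delta_pos": [0,1.5,-11],"rotation": [0,0,0],"fingers": 0},
  {"delta_pos": [0,2,-12],"rotation": [0,0,0],"fingers": 0},
  {"delta_pos": [0,2,-12],"rotation": [0,0,0],"fingers": 0},
])

```text
time: 13.6
ee_pos: [591.3, -53.1, 128.1]
orientation: [[-0.194, -0.0, -0.981], [0.981, -0.0, -0.194], [-0.0, -1.0, 0.0]]
ft_force: [0.0, 0.7, -1.3]
opening: 4.3
```

```bash
python3 - <<'E'
from h import *
C=(636.6,-69.3,11.2)
c=camera("side");w=cloud(c)
cv2.imwrite("pics/s4.png",cv2.resize(c["color"][180:400,220:420],None,fx=3,fy=3))
carrier("top",cloud(camera("top")))
plan(peg(C,3,-42,-6),C[2]+180)
E
```

```text
top carrier 0.7 base 1862 [646.5 -67.8 120.3 205.1  10.9] handle 270 [658.9 -78.3  16.8  50.2  10.5]
t13.8 at [590.8 -53.1 127.7] psi -168.8 open 4.5 F [ 0.4  0.6 -1.7] q [ 14.   2.  -6.   0. -82.  -3.]
  -> now-frame [0.3 5.8 0.2]  after-turn [0.3 5.8 0.2]  turn y rad -0.000 (world 0.0 deg)
```

View pics/s4.png

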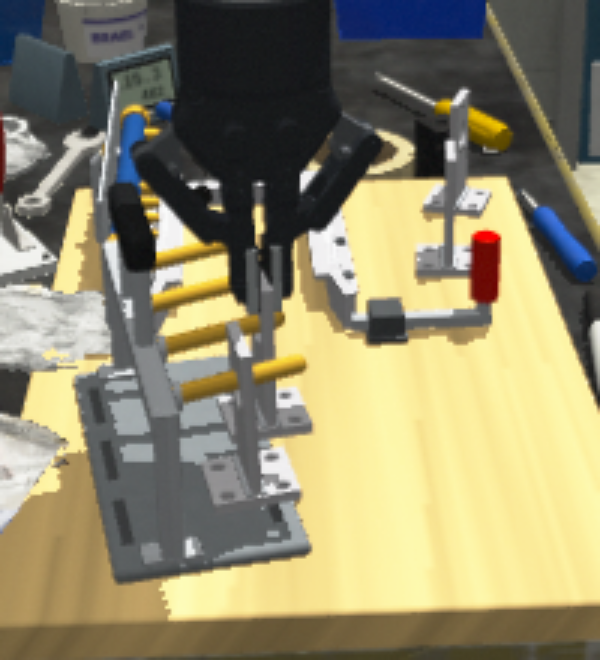

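View: eye A hangs on peg 4. Peg 3 passes through eye B (its tip at (280,318) is beyond the lug) and the gripper link is clear of the handle. Release.

send_rows([
  {"delta_pos": [0,3,0],"rotation": [0,0,0],"fingers": 0},
  {"delta_pos": [0,3,0],"rotation": [0,0,0],"fingers": 0},
  {"delta_pos": [0,0,0],"rotation": [0,0,0],"fingers": 14},
  {"delta_pos": [0,0,0],"rotation": [0,0,0],"fingers": 14},
  {"delta_pos": [0,-8,0],"rotation": [0,0,0],"fingers": 14},
  {"delta_pos": [0,-20,0],"rotation": [0,0,0],"fingers": 14},
  {"delta_pos": [0,-30,0],"rotation": [0,0,0],"fingers": 14},
  {"delta_pos": [0,-30,0],"rotation": [0,0,0],"fingers": 45},
])

```text
time: 14.75
ee_pos: [590.4, -53.5, 212.4]
orientation: [[-0.194, 0.0, -0.981], [0.981, -0.0, -0.194], [-0.0, -1.0, -0.0]]
ft_force: [0.8, 0.1, 1.2]
opening: 31.1
```

```bash
python3 - <<'E'
from h import *
C=(636.6,-69.3,11.2)
hung(C)
w=cloud(camera("top"));eyes(w,[(460,-310),(441,-413)]);carrier("top",w)
plan((460,-309.9,200),174.5)
E
```

```text
top peg 1 21 c-x,y,ztop [-43.4 -75.1] 102.9 [-38.8 -75.7  27.8   8.4   1. ]
top peg 2 17 c-x,y,ztop [-44.6 -25.3] 102.0 [-42.  -25.1  21.5   6.    5.5]
top peg 3 103 c-x,y,ztop [-41.7  19.5] 119.9 [-40.2  19.6  19.   25.1  27.7]
side peg 1 10 c-x,y,ztop [-47.2 -74.1] 101.5 [-46.2 -74.5   4.9  13.7  76.2]
side peg 3 118 c-x,y,ztop [-40.5  30.3] 118.7 [-44.6  24.4  38.9  14.7  90. ]
side peg 4 129 c-x,y,ztop [-22.8  80.2] 115.9 [-34.2  76.5  37.3  35.3  89.6]
eye (460, -310) lug 68 [ 460.  -309.9   35.3    6.    84.6] foot [ 463.3 -312.8   81.1   76.2   55.2]
eye (441, -413) lug 85 [ 440.5 -414.1   36.1    6.1   70.2] foot [ 443.2 -413.3   81.9   82.9   63.5]
top carrier 0.71 base 1930 [641.1 -91.3  99.5 160.6  11.1] handle 314 [657.  -72.9  15.1  59.3  10.4]
t14.9 at [590.7 -53.2 211.6] psi -168.8 open 45.0 F [ 0.3  0.7 -0.7] q [ 14.   1.   2.   0. -90.  -3.]
  -> now-frame [-226.5   11.6  178. ]  after-turn [-268.1   11.6  105.5]  turn y rad 0.291 (world -16.7 deg)
```

send_rows([
  {"delta_pos": [-38,0,30],"rotation": [0,0,0],"fingers": 45},
  {"delta_pos": [-38,0,30],"rotation": [0,0,0],"fingers": 45},
  {"delta_pos": [-38,0,30],"rotation": [0,0,0],"fingers": 45},
  {"delta_pos": [-38,0,30],"rotation": [0,0,0],"fingers": 45},
  {"delta_pos": [-38,0,30],"rotation": [0,0,0],"fingers": 45},
  {"delta_pos": [-36.5,0,28],"rotation": [0,0,0],"fingers": 45},
  {"delta_pos": [0,20,0],"rotation": [0,0.146,0],"fingers": 45},
  {"delta_pos": [0,20,0],"rotation": [0,0.146,0],"fingers": 45},
])

```text
time: 15.95
ee_pos: [458.9, -310.3, 169.0]
orientation: [[0.103, -0.001, -0.995], [0.995, 0.001, 0.103], [0.001, -1.0, 0.001]]
ft_force: [0.6, -0.4, -0.3]
opening: 44.9
```

```bash
python3 - <<'E'
from h import *
w=cloud(camera("side"));eyes(w,[(460,-310)])
plan((460,-309.9,91),174.5)
E
```

```text
eye (460, -310) lug 96 [ 459.9 -307.    36.6    6.1   84.6] foot [ 461.9 -314.3   52.    37.4   86.6]
t16.0 at [ 458.1 -309.3  165.6] psi 173.8 open 45.1 F [-0.2 -0.1 -4.3] q [-13.  -4.  -9.  -0. -86.   7.]
  -> now-frame [-0.4 74.6 -1.9]  after-turn [-0.4 74.6 -1.9]  turn y rad -0.012 (world 0.7 deg)
```

send_rows([
  {"delta_pos": [0,20,0],"rotation": [0,0,0],"fingers": 45},
  {"delta_pos": [0,20,0],"rotation": [0,0,0],"fingers": 45},
  {"delta_pos": [0,20,0],"rotation": [0,0,0],"fingers": 45},
  {"delta_pos": [0,19,0],"rotation": [0,0,0],"fingers": 45},
  {"delta_pos": [0,0,0],"rotation": [0,0,0],"fingers": 20},
  {"delta_pos": [0,0,0],"rotation": [0,0,0],"fingers": 0},
  {"delta_pos": [0,0,0],"rotation": [0,0,0],"fingers": 0},
  {"delta_pos": [0,0,0],"rotation": [0,0,0],"fingers": 0},
])

```text
time: 17.0
ee_pos: [460.3, -310.1, 92.3]
orientation: [[0.097, 0.002, -0.995], [0.995, -0.001, 0.097], [-0.001, -1.0, -0.002]]
ft_force: [0.0, 0.9, 1.5]
opening: 4.5
```

send_rows([
  {"delta_pos": [0,0,0],"rotation": [0,0,0],"fingers": 0},
  {"delta_pos": [0,0,0],"rotation": [0,0,0],"fingers": 0},
  {"delta_pos": [0,-5,0],"rotation": [0,0,0],"fingers": 0},
  {"delta_pos": [0,-20,0],"rotation": [0,0,0],"fingers": 0},
  {"delta_pos": [0,-35,0],"rotation": [0,0,0],"fingers": 0},
  {"delta_pos": [0,-35,0],"rotation": [0,-0.146,0],"fingers": 0},
  {"delta_pos": [0,0,0],"rotation": [0,-0.146,0],"fingers": 0},
  {"delta_pos": [0,0,0],"rotation": [0,0,0],"fingers": 0},
])

```text
time: 18.0
ee_pos: [459.9, -309.9, 187.5]
orientation: [[-0.192, 0.001, -0.981], [0.981, -0.0, -0.192], [-0.0, -1.0, -0.001]]
ft_force: [-0.1, 0.9, -1.2]
opening: 4.2
```

```bash
python3 - <<'E'
from h import *
w=cloud(camera("top"));carrier("top",w);eyes(w,[(441,-413)])
C=(636.6,-69.3,11.2)
hung(C)
for cx in(-92,-43): plan(peg(C,2,cx),C[2]+180)
E
```

```text
top carrier 0.97 base 1333 [638.6 -74.8  99.7 194.5  10.9] handle 413 [656.2 -66.   16.6  75.2  11.1]
eye (441, -413) lug 0 None foot None
top peg 1 26 c-x,y,ztop [-43.8 -75.2] 103.7 [-37.7 -74.9  32.    6.7   4.3]
side peg 1 7 c-x,y,ztop [-47.4 -74. ] 101.5 [-47.1 -74.1   4.7  12.1  78.8]
side peg 3 125 c-x,y,ztop [-40.7  29.9] 118.6 [-45.   26.   39.   14.7  89.4]
side peg 4 133 c-x,y,ztop [-22.4  79.9] 116.0 [-34.4  76.1  34.7  38.    0.5]
t18.2 at [ 459.6 -309.8  185.9] psi -168.9 open 4.3 F [-0.9  0.1 -0.2] q [-13.  -5.  -7.   0. -88.  24.]
  -> now-frame [ 176.9   51.  -127.9]  after-turn [ 176.6   51.  -128.4]  turn y rad -0.002 (world 0.1 deg)
t18.2 at [ 459.6 -309.8  185.9] psi -168.9 open 4.3 F [-0.9  0.1 -0.2] q [-13.  -5.  -7.   0. -88.  24.]
  -> now-frame [ 177.    57.9 -176.9]  after-turn [ 176.6   57.9 -177.4]  turn y rad -0.002 (world 0.1 deg)
```

send_rows([
  {"delta_pos": [35,0,-25],"rotation": [0,0,0],"fingers": 0},
  {"delta_pos": [35,0,-25],"rotation": [0,0,0],"fingers": 0},
  {"delta_pos": [36,0,-26],"rotation": [0,0,0],"fingers": 0},
  {"delta_pos": [36,0,-26],"rotation": [0,0,0],"fingers": 0},
  {"delta_pos": [34.8,11,-26],"rotation": [0,0,0],"fingers": 0},
  {"delta_pos": [0,20,0],"rotation": [0,0,0],"fingers": 0},
  {"delta_pos": [0,20,0],"rotation": [0,0,0],"fingers": 0},
  {"delta_pos": [0,0,0],"rotation": [0,0,0],"fingers": 0},
])

```text
time: 19.2
ee_pos: [549.6, -112.4, 132.8]
orientation: [[-0.192, -0.004, -0.981], [0.981, -0.0, -0.192], [0.001, -1.0, 0.004]]
ft_force: [0.8, 0.0, -1.0]
opening: 4.1
```

```bash
python3 - <<'E'
from h import *
c=camera("top");w=cloud(c);carrier("top",w);eyes(w,[(441,-413)])
for d in trace("top","eye_1")[:5]:
    P=w[d["pixels"]];P=P[np.isfinite(P).all(1)];print(round(d["score"],2),d["extent"],np.median(P,0).round())
C=(636.6,-69.3,11.2)
plan(peg(C,2,-43),C[2]+180)
E
```

```text
top carrier 0.91 base 1002 [ 649.8 -130.1  101.2   81.    11.2] handle 97 [662.  -93.8  16.9  18.   25.1]
eye (441, -413) lug 84 [ 440.7 -413.8   37.4    6.3   70.1] foot [ 442.  -412.9   86.2   79.3   61.7]
0.66 [234.0, 235.0, 6.6, 14.7] [ 543. -125.   72.]
0.61 [370.2, 283.0, 28.5, 25.3] [ 441. -411.   31.]
t19.4 at [ 551.3 -112.5  136.3] psi -168.9 open 4.5 F [ 0.3  0.  -0.2] q [  9.  -3. -10.   0. -83.   2.]
  -> now-frame [  0.9   8.3 -49.1]  after-turn [  0.8   8.3 -49.1]  turn y rad -0.002 (world 0.1 deg)
```

send_rows([
  {"delta_pos": [0.8,1,-8],"rotation": [0,0,0],"fingers": 0},
  {"delta_pos": [0,1,-8],"rotation": [0,0,0],"fingers": 0},
  {"delta_pos": [0,1.5,-8],"rotation": [0,0,0],"fingers": 0},
  {"delta_pos": [0,1.5,-8],"rotation": [0,0,0],"fingers": 0},
  {"delta_pos": [0,1.5,-8],"rotation": [0,0,0],"fingers": 0},
  {"delta_pos": [0,1.5,-9],"rotation": [0,0,0],"fingers": 0},
  {"delta_pos": [0,0,0],"rotation": [0,0,0],"fingers": 0},
  {"delta_pos": [0,0,0],"rotation": [0,0,0],"fingers": 0},
])

```text
time: 20.35
ee_pos: [599.0, -101.4, 127.3]
orientation: [[-0.194, -0.0, -0.981], [0.981, -0.0, -0.194], [-0.0, -1.0, 0.0]]
ft_force: [-0.2, 0.1, -1.4]
opening: 4.1
```

```bash
python3 - <<'E'
from h import *
c=camera("side");
cv2.imwrite("pics/s5.png",cv2.resize(c["color"][180:380,220:420],None,fx=3,fy=3))
C=(636.6,-69.3,11.2)
plan(peg(C,2,-43,-6),C[2]+180)
E
```

```text
t20.4 at [ 599.  -101.4  127.4] psi -168.8 open 4.5 F [ 0.3 -0.2 -1.3] q [  9.   4.  -4.   0. -82.   2.]
  -> now-frame [-0.8  5.4 -0.1]  after-turn [-0.8  5.4 -0.1]  turn y rad -0.001 (world 0.0 deg)
```

View pics/s5.png

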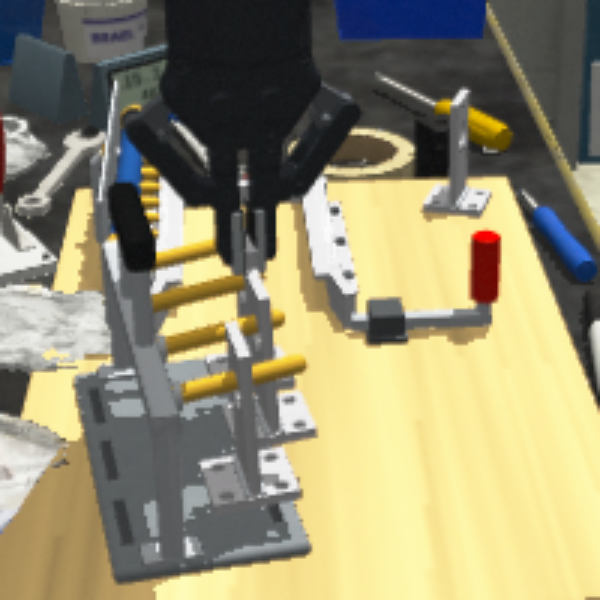

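View: eyes A and B hang on pegs 4 and 3. Eye C sits at peg 2 with no contact force and link clear of the handle. Release.

send_rows([
  {"delta_pos": [0,3,0],"rotation": [0,0,0],"fingers": 0},
  {"delta_pos": [0,3,0],"rotation": [0,0,0],"fingers": 0},
  {"delta_pos": [0,0,0],"rotation": [0,0,0],"fingers": 14},
  {"delta_pos": [0,0,0],"rotation": [0,0,0],"fingers": 14},
  {"delta_pos": [0,-8,0],"rotation": [0,0,0],"fingers": 14},
  {"delta_pos": [0,-20,0],"rotation": [0,0,0],"fingers": 14},
  {"delta_pos": [0,-30,0],"rotation": [0,0,0],"fingers": 14},
  {"delta_pos": [0,-30,0],"rotation": [0,0,0],"fingers": 45},
])

```text
time: 21.4
ee_pos: [598.9, -101.6, 211.3]
orientation: [[-0.194, 0.0, -0.981], [0.981, -0.001, -0.194], [-0.001, -1.0, -0.0]]
ft_force: [-0.8, -0.0, 0.7]
opening: 31.2
```

```bash
python3 - <<'E'
from h import *
C=(636.6,-69.3,11.2)
hung(C)
w=cloud(camera("top"));eyes(w,[(441,-413)]);carrier("top",w)
plan((440.6,-414,200),160)
E
```

```text
top peg 1 18 c-x,y,ztop [-41.7 -74.7] 103.1 [-35.5 -73.2  35.2   7.1   4.6]
top peg 2 77 c-x,y,ztop [-43.3 -31.9] 120.3 [-38.4 -33.   18.9  32.3  86.2]
top peg 3 59 c-x,y,ztop [-42.2  32.4] 119.3 [-42.8  31.2  25.4  10.2  57.8]
top peg 4 99 c-x,y,ztop [-26.3  79.2] 117.0 [-29.9  75.1  42.1  24.1  29.8]
side peg 2 79 c-x,y,ztop [-41.  -22.8] 119.7 [-45.  -25.5  39.3  13.5  89.7]
side peg 3 121 c-x,y,ztop [-39.1  29.9] 118.4 [-43.9  25.3  38.5  16.3  89.7]
side peg 4 126 c-x,y,ztop [-21.6  80. ] 115.8 [-33.3  75.6  40.4  33.8  89.9]
eye (441, -413) lug 83 [ 440.6 -413.8   35.7    6.    70.2] foot [ 439.3 -409.9   81.9   80.7   51.6]
top carrier 0.92 base 1171 [637.1 -70.6 100.4 202.9  11.3] handle 0 None
t21.6 at [ 599.3 -101.4  210.6] psi -168.8 open 45.1 F [ 0.4 -1.3  1. ] q [  9.   3.   4.   0. -90.   2.]
  -> now-frame [-276.    10.6  216.2]  after-turn [-348.1   10.6   42.2]  turn y rad 0.544 (world -31.2 deg)
```

send_rows([
  {"delta_pos": [-39,0,31],"rotation": [0,0,0],"fingers": 45},
  {"delta_pos": [-39,0,31],"rotation": [0,0,0],"fingers": 45},
  {"delta_pos": [-39,0,31],"rotation": [0,0,0],"fingers": 45},
  {"delta_pos": [-39,0,31],"rotation": [0,0,0],"fingers": 45},
  {"delta_pos": [-40,0,31],"rotation": [0,0,0],"fingers": 45},
  {"delta_pos": [-40,0,31],"rotation": [0,0,0],"fingers": 45},
  {"delta_pos": [-40,0,30],"rotation": [0,0,0],"fingers": 45},
  {"delta_pos": [0,0,0],"rotation": [0,0.136,0],"fingers": 45},
])

```text
time: 22.6
ee_pos: [438.3, -416.3, 208.0]
orientation: [[-0.052, -0.003, -0.999], [0.999, 0.001, -0.052], [0.001, -1.0, 0.003]]
ft_force: [-0.3, 1.3, -0.2]
opening: 44.8
```

send_rows([
  {"delta_pos": [0,13,0],"rotation": [0,0.136,0],"fingers": 45},
  {"delta_pos": [0,13,0],"rotation": [0,0.136,0],"fingers": 45},
  {"delta_pos": [0,14,0],"rotation": [0,0.136,0],"fingers": 45},
  {"delta_pos": [0,0,0],"rotation": [0,0,0],"fingers": 45},
  {"delta_pos": [0,0,0],"rotation": [0,0,0],"fingers": 45},
  {"delta_pos": [0,0,0],"rotation": [0,0,0],"fingers": 45},
  {"delta_pos": [0,0,0],"rotation": [0,0,0],"fingers": 45},
  {"delta_pos": [0,0,0],"rotation": [0,0,0],"fingers": 45},
])

```text
time: 23.6
ee_pos: [440.7, -414.0, 169.6]
orientation: [[0.342, 0.0, -0.94], [0.94, -0.0, 0.342], [-0.0, -1.0, -0.0]]
ft_force: [0.5, 0.1, -0.3]
opening: 44.9
```

```bash
python3 - <<'E'
from h import *
w=cloud(camera("side"));eyes(w,[(441,-413)])
plan((440.6,-414,91),160)
E
```

```text
eye (441, -413) lug 117 [ 441.  -410.5   39.5    6.4   69.2] foot [ 445.1 -412.6   54.2   53.5   67.8]
t23.6 at [ 440.7 -414.   169.5] psi 160.0 open 44.9 F [ 0.6 -0.   0.4] q [-24.   3.  -1.   0. -86.   4.]
  -> now-frame [-0.  78.5  0.1]  after-turn [-0.  78.5  0.1]  turn y rad 0.000 (world -0.0 deg)
```

send_rows([
  {"delta_pos": [0,20,0],"rotation": [0,0,0],"fingers": 45},
  {"delta_pos": [0,20,0],"rotation": [0,0,0],"fingers": 45},
  {"delta_pos": [0,20,0],"rotation": [0,0,0],"fingers": 45},
  {"delta_pos": [0,18,0],"rotation": [0,0,0],"fingers": 45},
  {"delta_pos": [0,0,0],"rotation": [0,0,0],"fingers": 20},
  {"delta_pos": [0,0,0],"rotation": [0,0,0],"fingers": 0},
  {"delta_pos": [0,0,0],"rotation": [0,0,0],"fingers": 0},
  {"delta_pos": [0,0,0],"rotation": [0,0,0],"fingers": 0},
])

```text
time: 24.65
ee_pos: [441.1, -414.3, 92.3]
orientation: [[0.342, 0.001, -0.94], [0.94, -0.001, 0.342], [-0.001, -1.0, -0.002]]
ft_force: [0.4, -0.0, 1.2]
opening: 4.3
```

send_rows([
  {"delta_pos": [0,0,0],"rotation": [0,0,0],"fingers": 0},
  {"delta_pos": [0,-5,0],"rotation": [0,0,0],"fingers": 0},
  {"delta_pos": [0,-20,0],"rotation": [0,0,0],"fingers": 0},
  {"delta_pos": [0,-35,0],"rotation": [0,0,0],"fingers": 0},
  {"delta_pos": [0,-35,0],"rotation": [0,-0.136,0],"fingers": 0},
  {"delta_pos": [0,0,0],"rotation": [0,-0.136,0],"fingers": 0},
  {"delta_pos": [0,0,0],"rotation": [0,-0.136,0],"fingers": 0},
  {"delta_pos": [0,0,0],"rotation": [0,-0.136,0],"fingers": 0},
])

```text
time: 25.65
ee_pos: [440.7, -414.1, 187.9]
orientation: [[-0.198, 0.001, -0.98], [0.98, -0.001, -0.198], [-0.001, -1.0, -0.001]]
ft_force: [0.1, -0.1, -0.5]
opening: 4.5
```

```bash
python3 - <<'E'
from h import *
w=cloud(camera("top"));carrier("top",w)
C=(636.6,-69.3,11.2)
hung(C)
for cx in(-92,-25): plan(peg(C,1,cx),C[2]+180)
E
```

```text
top carrier 0.81 base 821 [629.1 -33.  100.  130.4  10.3] handle 420 [656.1 -65.6  16.7  76.2  10.6]
top peg 2 15 c-x,y,ztop [-41.9  -9.4] 120.7 [-41.8  -9.8   5.6   6.7  74.9]
top peg 3 133 c-x,y,ztop [-40.9  24.5] 121.2 [-40.1  24.7  32.4  24.4  55.5]
top peg 4 128 c-x,y,ztop [-23.2  75.1] 118.3 [-27.7  79.6  32.8  39.   61.3]
side peg 2 82 c-x,y,ztop [-41.4 -22.1] 120.1 [-45.5 -23.6  38.5  13.2  89.6]
side peg 3 124 c-x,y,ztop [-39.4  29.8] 118.8 [-44.4  25.7  38.   16.   89.3]
side peg 4 133 c-x,y,ztop [-22.4  80.1] 116.2 [-34.1  76.4  39.5  36.   88.3]
t25.9 at [ 440.7 -414.1  187.2] psi -169.0 open 4.3 F [-0.5 -0.2 -1.3] q [-24.   3.   1.   0. -88.  35.]
  -> now-frame [ 225.7   52.3 -166.4]  after-turn [ 225.2   52.3 -167.1]  turn y rad -0.003 (world 0.2 deg)
t25.9 at [ 440.7 -414.1  187.2] psi -169.0 open 4.3 F [-0.5 -0.2 -1.3] q [-24.   3.   1.   0. -88.  35.]
  -> now-frame [ 226.    61.7 -233.4]  after-turn [ 225.2   61.7 -234.1]  turn y rad -0.003 (world 0.2 deg)
```

send_rows([
  {"delta_pos": [37,0,-27],"rotation": [0,0,0],"fingers": 0},
  {"delta_pos": [37,0,-28],"rotation": [0,0,0],"fingers": 0},
  {"delta_pos": [38,0,-28],"rotation": [0,0,0],"fingers": 0},
  {"delta_pos": [38,0,-28],"rotation": [0,0,0],"fingers": 0},
  {"delta_pos": [38,0,-28],"rotation": [0,0,0],"fingers": 0},
  {"delta_pos": [37.5,12,-28],"rotation": [0,-0.003,0],"fingers": 0},
  {"delta_pos": [0,20,0],"rotation": [0,0,0],"fingers": 0},
  {"delta_pos": [0,20,0],"rotation": [0,0,0],"fingers": 0},
])

```text
time: 26.85
ee_pos: [560.7, -160.5, 133.5]
orientation: [[-0.196, -0.0, -0.981], [0.981, -0.0, -0.196], [-0.0, -1.0, 0.0]]
ft_force: [0.0, 0.0, -1.3]
opening: 4.2
```

```bash
python3 - <<'E'
from h import *
w=cloud(camera("side"));carrier("side",w)
C=(636.6,-69.3,11.2)
hung(C)
plan(peg(C,1,-25),C[2]+180)
E
```

```text
side peg 2 86 c-x,y,ztop [-41.5 -22. ] 119.4 [-45.5 -22.3  12.7  37.3   0.5]
side peg 3 124 c-x,y,ztop [-39.2  30. ] 118.4 [-43.8  25.5  38.7  14.8  89.8]
side peg 4 131 c-x,y,ztop [-22.1  80.3] 115.9 [-34.1  75.6  35.8  39.4   1.4]
t27.1 at [ 560.3 -161.5  134.3] psi -168.8 open 4.1 F [-0.1 -0.3 -1.3] q [  4.   0.  -7.   0. -82.   8.]
  -> now-frame [  0.6   8.8 -67.8]  after-turn [  0.6   8.8 -67.8]  turn y rad 0.001 (world -0.0 deg)
```

send_rows([
  {"delta_pos": [0.6,1,-8],"rotation": [0,0,0],"fingers": 0},
  {"delta_pos": [0,1,-8],"rotation": [0,0,0],"fingers": 0},
  {"delta_pos": [0,1,-8],"rotation": [0,0,0],"fingers": 0},
  {"delta_pos": [0,1,-8],"rotation": [0,0,0],"fingers": 0},
  {"delta_pos": [0,1,-8],"rotation": [0,0,0],"fingers": 0},
  {"delta_pos": [0,1.5,-9],"rotation": [0,0,0],"fingers": 0},
  {"delta_pos": [0,1.5,-9],"rotation": [0,0,0],"fingers": 0},
  {"delta_pos": [0,1.5,-9],"rotation": [0,0,0],"fingers": 0},
])

```text
time: 28.05
ee_pos: [626.9, -146.5, 124.7]
orientation: [[-0.197, -0.0, -0.98], [0.98, -0.0, -0.197], [-0.0, -1.0, 0.0]]
ft_force: [1.0, -0.5, -1.3]
opening: 4.9
```

```bash
python3 - <<'E'
from h import *
c=camera("side");
cv2.imwrite("pics/s6.png",cv2.resize(c["color"][180:380,220:420],None,fx=3,fy=3))
C=(636.6,-69.3,11.2)
plan(peg(C,1,-25,-6),C[2]+180)
E
```

```text
t28.1 at [ 627.5 -146.3  124.1] psi -168.6 open 4.8 F [-0.1 -0.  -2.5] q [  5.  10.   2.   0. -82.   7.]
  -> now-frame [-1.3  4.6  1.1]  after-turn [-1.3  4.6  1.1]  turn y rad 0.003 (world -0.2 deg)
```

View pics/s6.png

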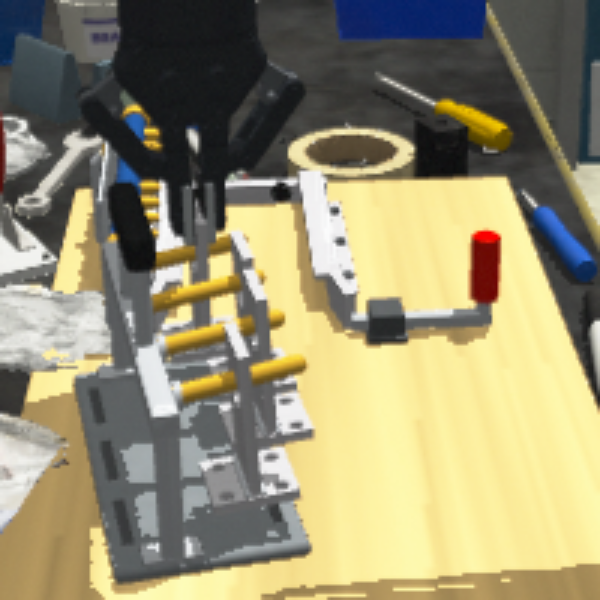

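View: eyes A, B and C hang, and eye D's lug at (203,240) is on peg 1 up to where I want it. Release.

send_rows([
  {"delta_pos": [0,3,0],"rotation": [0,0,0],"fingers": 0},
  {"delta_pos": [0,2.5,0],"rotation": [0,0,0],"fingers": 0},
  {"delta_pos": [0,0,0],"rotation": [0,0,0],"fingers": 16},
  {"delta_pos": [0,0,0],"rotation": [0,0,0],"fingers": 16},
  {"delta_pos": [0,-8,0],"rotation": [0,0,0],"fingers": 16},
  {"delta_pos": [0,-20,0],"rotation": [0,0,0],"fingers": 16},
  {"delta_pos": [0,-40,0],"rotation": [0,0,0],"fingers": 16},
  {"delta_pos": [0,-50,0],"rotation": [0,0,0],"fingers": 45},
])

```text
time: 29.1
ee_pos: [625.6, -146.9, 238.6]
orientation: [[-0.196, -0.002, -0.981], [0.981, -0.0, -0.196], [-0.0, -1.0, 0.002]]
ft_force: [1.2, -0.8, 0.0]
opening: 33.1
```

```bash
python3 - <<'E'
from h import *
C=(636.6,-69.3,11.2)
hung(C)
w=cloud(camera("top"));carrier("top",w)
w=np.load("top0.npy");P=w[np.isfinite(w).all(-1)]
# station fit: pick edges per y-bin (lip inner edges), stop face and pipe
from scipy.optimize import least_squares
L=P[(P[:,2]>44)&(P[:,2]<56)&(P[:,1]>-410)&(P[:,1]<-262)&(P[:,0]>520)&(P[:,0]<660)]
ed=[]
for y in range(-408,-264,6):
    q=L[(L[:,1]>=y)&(L[:,1]<y+6)]; lo=q[q[:,0]<590][:,0];hi=q[q[:,0]>590][:,0]
    if len(lo)>3 and len(hi)>3: ed.append((y+3,lo.min(),lo.max(),hi.min(),hi.max()))
ed=np.array(ed)
for i in(1,2,3): 
    f=np.polyfit(ed[:,0],ed[:,i],1);print("edge",i,"slope deg",np.degrees(np.arctan(-f[0])).round(2),"at y=-322:",np.polyval(f,-322).round(1),"res",np.std(ed[:,i]-np.polyval(f,ed[:,0])).round(2))
S=P[(P[:,2]>28)&(P[:,0]>560)&(P[:,0]<620)&(P[:,1]<-400)&(P[:,1]>-450)]
print("stop y",np.percentile(S[:,1],[2,98]),np.percentile(S[:,2],[5,95]))
k=near(w,(447,-213),14,86,96);print("knob",rect(k))
b=P[(P[:,2]>100)&(P[:,2]<130)&(P[:,1]<-190)&(P[:,1]>-470)&(P[:,0]>620)&(P[:,0]<720)];print("pipe",rect(b))
E
```

```text
top peg 1 57 c-x,y,ztop [-27.8 -82.2] 118.3 [-35.1 -79.5  15.6  36.8  67.3]
top peg 2 126 c-x,y,ztop [-41.2 -23.3] 120.2 [-39.6 -22.4  32.4  22.3  57.3]
top peg 3 138 c-x,y,ztop [-38.7  24.7] 119.7 [-36.9  24.2  28.5  30.8  45.8]
top peg 4 146 c-x,y,ztop [-23.6  75. ] 117.4 [-33.4  75.3  37.5  35.6   0.5]
side peg 1 82 c-x,y,ztop [-23.8 -67.7] 117.0 [-27.1 -70.3  31.8  33.4  57. ]
side peg 2 81 c-x,y,ztop [-39.7 -22.6] 118.8 [-44.2 -24.8  37.6  15.5  89.1]
side peg 3 112 c-x,y,ztop [-37.2  30.5] 118.3 [-42.7  24.2  17.5  41.1   0.4]
side peg 4 128 c-x,y,ztop [-21.3  80.4] 115.9 [-26.3  71.2  41.6  36.2  29.9]
top carrier 0.9 base 1213 [634.5 -57.9 100.5 229.1  11.3] handle 139 [651.5 -45.7  14.4  31.1   9.9]
edge 1 slope deg 1.39 at y=-322: 540.1 res 0.43
edge 2 slope deg 1.62 at y=-322: 556.7 res 0.6
edge 3 slope deg 1.51 at y=-322: 643.8 res 0.38
stop y [-435.95580245 -422.83359455] [30.89393451 42.33663684]
knob [ 448.8 -213.4   16.2   16.1   45.2]
pipe [ 682.7 -320.7   22.6  238.1    0.9]
```

send_rows([
  {"delta_pos": [37,0,-23],"rotation": [0,0,0],"fingers": 60},
  {"delta_pos": [37,0,-23],"rotation": [0,0,0],"fingers": 60},
  {"delta_pos": [0,0,0],"rotation": [0,0,0],"fingers": 60},
  {"delta_pos": [0,0,0],"rotation": [0,0,0],"fingers": 60},
  {"delta_pos": [0,0,0],"rotation": [0,0,0],"fingers": 60},
  {"delta_pos": [0,0,0],"rotation": [0,0,0],"fingers": 60},
  {"delta_pos": [0,0,0],"rotation": [0,0,0],"fingers": 60},
  {"delta_pos": [0,0,0],"rotation": [0,0,0],"fingers": 60},
])

```text
time: 30.3
ee_pos: [656.8, -65.2, 237.4]
orientation: [[-0.196, 0.0, -0.981], [0.981, -0.0, -0.196], [-0.0, -1.0, -0.0]]
ft_force: [-0.4, 0.6, -0.2]
opening: 60.4
```

```bash
python3 - <<'E'
from h import *
C=(636.6,-69.3,11.2)
hung(C)
carrier("side",cloud(camera("side")))
p=c2w(C,(20,0,128));plan(p,C[2]+180)
E
```

```text
top peg 1 123 c-x,y,ztop [-27.3 -73.5] 118.0 [-30.5 -69.8  32.3  35.   60.5]
top peg 2 121 c-x,y,ztop [-41.9 -25. ] 120.3 [-42.  -24.7  20.6  35.   22.4]
top peg 3 120 c-x,y,ztop [-39.1  24.3] 120.9 [-39.8  24.3  19.   35.3  13.5]
top peg 4 132 c-x,y,ztop [-23.2  74.5] 117.6 [-25.6  72.1  37.2  32.6  32.4]
side peg 1 83 c-x,y,ztop [-23.8 -68.6] 116.4 [-26.7 -70.1  32.8  36.6  53.9]
side peg 2 86 c-x,y,ztop [-40.1 -22.1] 118.9 [-44.6 -24.5  38.5  14.8  89.4]
side peg 3 126 c-x,y,ztop [-37.9  29.8] 118.5 [-43.1  25.1  39.   16.7  89.3]
side peg 4 122 c-x,y,ztop [-20.9  80.1] 115.9 [-26.1  79.6  35.   39.   61.3]
side carrier 0.7 base 2513 [ 660.  -185.7  100.3  446.2   11.4] handle 269 [655.8 -62.7  16.   71.7  11.1]
t30.5 at [656.9 -65.  237.3] psi -168.7 open 59.8 F [ 0.7 -0.3  0.6] q [ 12.  12.  16.   0. -94.  -0.]
  -> now-frame [-0.3 85.3  0.8]  after-turn [-0.3 85.3  0.8]  turn y rad 0.003 (world -0.1 deg)
```

send_rows([
  {"delta_pos": [0,20,0.5],"rotation": [0,0,0],"fingers": 60},
  {"delta_pos": [0,20,0],"rotation": [0,0,0],"fingers": 60},
  {"delta_pos": [0,20,0],"rotation": [0,0,0],"fingers": 60},
  {"delta_pos": [0,15,0],"rotation": [0,0,0],"fingers": 60},
  {"delta_pos": [0,10,0],"rotation": [0,0,0],"fingers": 60},
  {"delta_pos": [0,0,0],"rotation": [0,0,0],"fingers": 40},
  {"delta_pos": [0,0,0],"rotation": [0,0,0],"fingers": 30},
  {"delta_pos": [0,0,0],"rotation": [0,0,0],"fingers": 22},
])

```text
time: 31.5
ee_pos: [656.8, -65.1, 153.3]
orientation: [[-0.197, 0.001, -0.98], [0.98, -0.0, -0.197], [-0.0, -1.0, -0.001]]
ft_force: [-1.0, 0.7, -0.2]
opening: 22.4
```

send_rows([
  {"delta_pos": [0,0,0],"rotation": [0,0,0],"fingers": 18},
  {"delta_pos": [0,0,0],"rotation": [0,0,0],"fingers": 10},
  {"delta_pos": [0,0,0],"rotation": [0,0,0],"fingers": 0},
  {"delta_pos": [0,0,0],"rotation": [0,0,0],"fingers": 0},
  {"delta_pos": [0,0,0],"rotation": [0,0,0],"fingers": 0},
  {"delta_pos": [0,0,0],"rotation": [0,0,0],"fingers": 0},
  {"delta_pos": [0,0,0],"rotation": [0,0,0],"fingers": 0},
  {"delta_pos": [0,0,0],"rotation": [0,0,0],"fingers": 0},
])

```text
time: 32.5
ee_pos: [656.9, -65.0, 153.0]
orientation: [[-0.197, 0.002, -0.98], [0.98, -0.0, -0.197], [-0.0, -1.0, -0.001]]
ft_force: [3.7, 1.3, 4.6]
opening: 15.0
```

```bash
python3 - <<'E'
from h import *
C=(636.6,-69.3,11.2);S=(600.3,-320.2,1.4)
hung(C)
s=sense();t=s["ee_pos"].copy()
for y in(260,215):
    p=c2w(S,(20,y,0));p[2]=t[2];print(y);plan(p,S[2]+180)
E
```

```text
top peg 1 124 c-x,y,ztop [-28.7 -73.7] 117.9 [-30.1 -76.7  35.7  32.6  34.1]
top peg 2 129 c-x,y,ztop [-42.4 -24.6] 120.5 [-41.6 -24.5  24.8  32.1  36.2]
top peg 3 126 c-x,y,ztop [-40.2  24.1] 119.9 [-39.6  24.5  21.9  32.5  30. ]
top peg 4 130 c-x,y,ztop [-24.4  74.9] 118.5 [-35.   76.2  36.1  37.3  88.4]
side peg 1 84 c-x,y,ztop [-24.7 -67.7] 117.3 [-31.3 -72.3  38.4  19.   88.9]
side peg 2 89 c-x,y,ztop [-41. -23.] 119.0 [-45.7 -24.4  39.6  15.9  89.7]
side peg 3 124 c-x,y,ztop [-38.9  29.5] 118.8 [-44.6  25.1  18.3  40.    0.5]
side peg 4 133 c-x,y,ztop [-22.3  80.3] 116.4 [-27.7  80.3  34.6  39.   61.7]
260
t32.6 at [656.9 -65.  153. ] psi -168.6 open 15.2 F [4.7 1.9 4. ] q [ 12.  12.   7.   0. -85.  -0.]
  -> now-frame [13.6 -0.  41.1]  after-turn [ 6.3 -0.  42.8]  turn y rad 0.174 (world -10.0 deg)
215
t32.6 at [656.9 -65.  153. ] psi -168.6 open 15.2 F [4.7 1.9 4. ] q [ 12.  12.   7.   0. -85.  -0.]
  -> now-frame [-30.7  -0.   48.8]  after-turn [-38.7  -0.   42.8]  turn y rad 0.174 (world -10.0 deg)
```

send_rows([
  {"delta_pos": [0,0,3],"rotation": [0,0.0217,0],"fingers": 0},
  {"delta_pos": [0,0,5.5],"rotation": [0,0.0217,0],"fingers": 0},
  {"delta_pos": [0,0,6],"rotation": [0,0.0217,0],"fingers": 0},
  {"delta_pos": [0,0,6],"rotation": [0,0.0217,0],"fingers": 0},
  {"delta_pos": [0,0,6],"rotation": [0,0.0217,0],"fingers": 0},
  {"delta_pos": [0,0,6],"rotation": [0,0.0217,0],"fingers": 0},
  {"delta_pos": [0,0,6],"rotation": [0,0.0217,0],"fingers": 0},
  {"delta_pos": [0,0,4],"rotation": [0,0.0217,0],"fingers": 0},
])

```text
time: 33.6
ee_pos: [615.1, -70.4, 153.5]
orientation: [[-0.024, 0.003, -1.0], [1.0, -0.0, -0.024], [-0.001, -1.0, -0.003]]
ft_force: [8.0, -1.1, 3.0]
opening: 15.2
```

```bash
python3 - <<'E'
from h import *
S=(600.3,-320.2,1.4)
s=sense();t=s["ee_pos"].copy()
w=cloud(camera("top"));carrier("top",w)
c=camera("side");carrier("side",cloud(c))
cv2.imwrite("pics/s7.png",cv2.resize(c["color"][180:380,220:420],None,fx=3,fy=3))
p=c2w(S,(20,215,0));p[2]=t[2];plan(p,S[2]+180)
E
```

```text
top carrier 0.78 base 1341 [595.9 -71.5 100.1 205.5   1.6] handle 150 [613.9 -94.8  15.1  28.8   2.8]
side carrier 0.93 base 2365 [ 589.6 -162.3  394.3  109.6   87.9] handle 247 [613.1 -67.7  15.5  75.    1.1]
t33.8 at [614.3 -70.3 152.9] psi -178.6 open 15.1 F [4.6 1.5 6.3] q [ 12.   5.  -0.   0. -85. -11.]
  -> now-frame [-34.5  -0.6   0.1]  after-turn [-34.5  -0.6   0.1]  turn y rad -0.000 (world 0.0 deg)
```

View pics/s7.png

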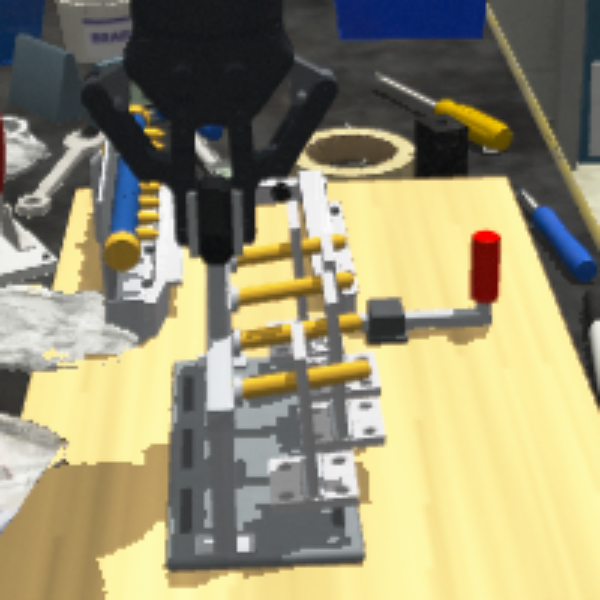

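View: all four eyes are still on their pegs and the carrier is lined up with the station mouth. Bolt knob at (485,265), bolt open. Slide in.

send_rows([
  {"delta_pos": [-4,0,0],"rotation": [0,0,0],"fingers": 0},
  {"delta_pos": [-8,0,0],"rotation": [0,0,0],"fingers": 0},
  {"delta_pos": [-10,0,0],"rotation": [0,0,0],"fingers": 0},
  {"delta_pos": [-10,0,0],"rotation": [0,0,0],"fingers": 0},
  {"delta_pos": [-10,0,0],"rotation": [0,0,0],"fingers": 0},
  {"delta_pos": [-10,0,0],"rotation": [0,0,0],"fingers": 0},
  {"delta_pos": [-8,0,0],"rotation": [0,0,0],"fingers": 0},
  {"delta_pos": [0,0,0],"rotation": [0,0,0],"fingers": 0},
])

```text
time: 34.8
ee_pos: [615.3, -129.0, 152.7]
orientation: [[-0.025, -0.001, -1.0], [1.0, 0.002, -0.025], [0.002, -1.0, 0.001]]
ft_force: [0.4, 6.9, 9.0]
opening: 14.7
```

```bash
cat > st.py <<'E'
from h import *
S=(600.3,-320.2,1.4)
s=sense();t=s["ee_pos"].copy()
w=cloud(camera("top"));carrier("top",w)
c=camera("side");carrier("side",cloud(c))
a=np.radians(S[2]);d=t[:2]-S[:2]
C=(S[0]+d[0]-20*np.cos(a),S[1]+d[1]-20*np.sin(a),psi(s)-180)
print("TCP in station",d@[np.cos(a),np.sin(a)],d@[-np.sin(a),np.cos(a)],"moment",s["moment"].round(2))
hung(C)
p=c2w(S,(20,0,0));p[2]=t[2];plan(p,S[2]+180,s)
E
python3 st.py
```

```text
top carrier 0.88 base 1212 [ 593.9 -129.9   98.6  205.8    1.8] handle 107 [ 613.8 -154.9   14.3   25.3    1. ]
side carrier 0.65 base 54 [ 445.5 -507.5   24.    46.3   61.6] handle 0 None
TCP in station 19.628753723432784 190.7558987109678 moment [ 2.04 -0.24 -0.1 ]
top peg 1 113 c-x,y,ztop [-30.3 -74.4] 118.2 [-38.4 -73.8  34.   30.3  89.7]
top peg 2 108 c-x,y,ztop [-42.7 -26. ] 121.1 [-42.4 -25.5  31.4  24.8  55.7]
top peg 3 113 c-x,y,ztop [-40.5  24. ] 121.0 [-45.4  23.9  36.4  18.7  89.2]
top peg 4 119 c-x,y,ztop [-25.5  74.7] 117.7 [-35.9  75.2  36.6  35.7  88.7]
side peg 1 57 c-x,y,ztop [-27.7 -66. ] 117.6 [-30.8 -69.7  32.4  34.   60.4]
side peg 2 52 c-x,y,ztop [-42.7 -19.4] 119.3 [-46.  -23.3  35.1  13.8  86.5]
side peg 3 79 c-x,y,ztop [-40.5  32.6] 119.0 [-45.2  24.8  37.7  17.3  88.9]
side peg 4 85 c-x,y,ztop [-24.   81.8] 116.1 [-27.7  78.6  35.5  37.2  53.9]
t34.8 at [ 615.3 -129.   152.7] psi -178.5 open 14.7 F [0.4 6.9 9. ] q [  6.   7.   2.  -0. -85.  -5.]
  -> now-frame [-190.8   -0.    -0.2]  after-turn [-190.8   -0.    -0.4]  turn y rad 0.001 (world -0.1 deg)
```

send_rows([
  {"delta_pos": [-5,-0.5,0],"rotation": [0,0,0],"fingers": 0},
  {"delta_pos": [-8,0,0],"rotation": [0,0,0],"fingers": 0},
  {"delta_pos": [-10,0,0],"rotation": [0,0,0],"fingers": 0},
  {"delta_pos": [-10,0,0],"rotation": [0,0,0],"fingers": 0},
  {"delta_pos": [-10,0,0],"rotation": [0,0,0],"fingers": 0},
  {"delta_pos": [-10,0,0],"rotation": [0,0,0],"fingers": 0},
  {"delta_pos": [-8,0,0],"rotation": [0,0,0],"fingers": 0},
  {"delta_pos": [-5,0,0],"rotation": [0,0,0],"fingers": 0},
])

```text
time: 36.1
ee_pos: [616.8, -194.0, 152.9]
orientation: [[-0.026, -0.002, -1.0], [1.0, 0.003, -0.026], [0.003, -1.0, 0.002]]
ft_force: [0.7, 10.7, 9.1]
opening: 14.8
```

```bash
python3 st.py
```

```text
top carrier 0.79 base 1333 [ 595.8 -194.9   99.9  205.1    1.3] handle 59 [ 612.4 -225.5   10.5   20.6   47.1]
side carrier 0.71 base 1677 [ 597.5 -258.6   99.7  336.6    1.6] handle 169 [ 614.9 -190.7   14.1   73.3    1. ]
TCP in station 19.529153368018807 125.76624838111506 moment [ 3.52 -0.   -0.21]
top peg 1 115 c-x,y,ztop [-30.1 -74. ] 118.7 [-37.8 -73.3  33.5  30.2  88.4]
top peg 2 106 c-x,y,ztop [-43.  -25.4] 120.9 [-42.2 -24.6  32.8  21.7  62.3]
top peg 3 100 c-x,y,ztop [-40.5  23.9] 119.8 [-42.2  24.7  35.6  20.   76.1]
top peg 4 118 c-x,y,ztop [-24.6  74.3] 117.3 [-28.4  71.1  38.1  33.2  28.2]
side peg 1 51 c-x,y,ztop [-28.1 -67. ] 116.4 [-38.  -72.4  38.4  29.1  88. ]
side peg 2 49 c-x,y,ztop [-43.1 -20.8] 119.3 [-46.8 -23.5  15.4  37.9   0.8]
side peg 3 76 c-x,y,ztop [-40.3  31.4] 118.7 [-44.5  24.9  40.3  15.9  87.1]
side peg 4 74 c-x,y,ztop [-23.8  81.8] 116.1 [-29.2  79.   35.6  37.5  60. ]
t36.1 at [ 616.8 -194.   152.9] psi -178.5 open 14.8 F [ 0.7 10.7  9.1] q [  0.  10.   5.  -0. -85.   1.]
  -> now-frame [-125.8   -0.    -0.3]  after-turn [-125.8   -0.    -0.5]  turn y rad 0.001 (world -0.1 deg)
```

send_rows([
  {"delta_pos": [-4,-1,0],"rotation": [0,0,0],"fingers": 0},
  {"delta_pos": [-8,-0.5,0],"rotation": [0,0,0],"fingers": 0},
  {"delta_pos": [-8,0,0],"rotation": [0,0,0],"fingers": 0},
  {"delta_pos": [-8,0,0],"rotation": [0,0,0],"fingers": 0},
  {"delta_pos": [-8,0,0],"rotation": [0,0,0],"fingers": 0},
  {"delta_pos": [-8,0,0],"rotation": [0,0,0],"fingers": 0},
  {"delta_pos": [-8,0,0],"rotation": [0,0,0],"fingers": 0},
  {"delta_pos": [-5,0,0],"rotation": [0,0,0],"fingers": 0},
])

```text
time: 37.4
ee_pos: [617.5, -251.4, 152.9]
orientation: [[-0.025, -0.004, -1.0], [1.0, 0.003, -0.025], [0.004, -1.0, 0.004]]
ft_force: [0.3, 7.7, 4.5]
opening: 14.6
```

```bash
python3 st.py
```

```text
top carrier 0.68 base 1272 [ 595.8 -251.9  100.   204.4    0.8] handle 13 [ 610.5 -251.9    3.5   74.     1.5]
side carrier 0.94 base 1414 [ 597.4 -251.6   98.5  208.1    2.2] handle 136 [ 616.6 -247.6   13.3   69.7    0.7]
TCP in station 18.905233513772476 68.38382003848788 moment [ 2.39 -0.08 -0.09]
top peg 1 109 c-x,y,ztop [-29.3 -74.1] 118.3 [-38.1 -74.4  31.2  35.8   1.6]
top peg 2 102 c-x,y,ztop [-43.3 -24.7] 120.9 [-44.3 -24.1  33.3  17.8  75.6]
top peg 3 111 c-x,y,ztop [-41.2  23.4] 120.5 [-45.4  23.9  34.9  19.2  88.9]
top peg 4 116 c-x,y,ztop [-25.8  75.1] 117.5 [-35.8  75.7  36.4  36.2  89.7]
side peg 1 49 c-x,y,ztop [-28.7 -66.1] 116.9 [-38.7 -72.8  38.7  30.7  86.4]
side peg 2 47 c-x,y,ztop [-43.1 -20.7] 119.9 [-45.8 -24.6  40.   13.6  87.2]
side peg 3 67 c-x,y,ztop [-40.7  31.6] 118.8 [-45.5  25.4  18.   36.6   0.5]
side peg 4 69 c-x,y,ztop [-24.6  81.7] 116.4 [-27.2  72.   38.6  33.4  33.1]
t37.4 at [ 617.5 -251.4  152.9] psi -178.5 open 14.6 F [0.3 7.7 4.5] q [ -5.  13.   8.  -0. -86.   7.]
  -> now-frame [-68.4  -0.   -1. ]  after-turn [-68.4  -0.   -1.1]  turn y rad 0.001 (world -0.1 deg)
```

send_rows([
  {"delta_pos": [-4,-0.3,-0.4],"rotation": [0,0,0],"fingers": 0},
  {"delta_pos": [-8,0,-0.4],"rotation": [0,0,0],"fingers": 0},
  {"delta_pos": [-8,0,0],"rotation": [0,0,0],"fingers": 0},
  {"delta_pos": [-8,0,0],"rotation": [0,0,0],"fingers": 0},
  {"delta_pos": [-8,0,0],"rotation": [0,0,0],"fingers": 0},
  {"delta_pos": [-8,0,0],"rotation": [0,0,0],"fingers": 0},
  {"delta_pos": [-8,0,0],"rotation": [0,0,0],"fingers": 0},
  {"delta_pos": [-5,0,0],"rotation": [0,0,0],"fingers": 0},
])

```text
time: 38.7
ee_pos: [619.8, -308.6, 153.0]
orientation: [[-0.025, -0.004, -1.0], [1.0, 0.003, -0.025], [0.003, -1.0, 0.004]]
ft_force: [-0.8, 6.8, 2.2]
opening: 15.0
```

send_rows([
  {"delta_pos": [-2,0,0],"rotation": [0,0,0],"fingers": 0},
  {"delta_pos": [-2,0,0],"rotation": [0,0,0],"fingers": 0},
  {"delta_pos": [-2,0,0],"rotation": [0,0,0],"fingers": 0},
  {"delta_pos": [-1,0,0],"rotation": [0,0,0],"fingers": 0},
  {"delta_pos": [0,0,0],"rotation": [0,0,0],"fingers": 0},
  {"delta_pos": [0,0,0],"rotation": [0,0,0],"fingers": 0},
  {"delta_pos": [0,0,0],"rotation": [0,0,0],"fingers": 0},
  {"delta_pos": [0,0,0],"rotation": [0,0,0],"fingers": 0},
])

```text
time: 39.7
ee_pos: [619.9, -315.1, 153.1]
orientation: [[-0.025, -0.004, -1.0], [1.0, 0.004, -0.025], [0.004, -1.0, 0.004]]
ft_force: [-1.0, 7.4, 3.9]
opening: 15.1
```

```bash
python3 st.py
```

```text
top carrier 0.65 base 1260 [ 597.7 -315.8   99.9  205.7    0.7] handle 64 [ 613.2 -286.2   21.    11.5   49.8]
side carrier 0.74 base 1271 [ 599.4 -319.    99.4  219.1    2.2] handle 152 [ 617.8 -314.5   17.7   76.8    1.2]
TCP in station 19.728632074332886 4.636256937187031 moment [ 2.52  0.16 -0.11]
top peg 1 102 c-x,y,ztop [-29.9 -73.5] 118.1 [-38.4 -73.   31.3  35.4   2.1]
top peg 2 107 c-x,y,ztop [-43.3 -23.6] 120.2 [-42.3 -23.9  20.9  32.8  25.4]
top peg 3 119 c-x,y,ztop [-41.   25.3] 120.4 [-39.7  25.1  26.6  30.4  37.1]
top peg 4 117 c-x,y,ztop [-27.5  75.6] 118.8 [-35.9  75.8  36.6  35.2   1.2]
side peg 1 41 c-x,y,ztop [-27.7 -66.9] 116.8 [-29.4 -75.4  33.7  33.9  35.3]
side peg 2 38 c-x,y,ztop [-43.6 -18.7] 119.5 [-46.7 -23.7  37.7  14.3  86.3]
side peg 3 59 c-x,y,ztop [-40.1  32.8] 119.7 [-40.9  26.5  20.6  35.8  20.1]
side peg 4 61 c-x,y,ztop [-26.4  82.4] 116.6 [-28.7  81.9  35.7  38.3  59.2]
t39.7 at [ 619.9 -315.1  153.1] psi -178.5 open 15.1 F [-1.   7.4  3.9] q [-11.  17.  14.  -0. -87.  12.]
  -> now-frame [-4.6 -0.  -0.3]  after-turn [-4.6 -0.  -0.3]  turn y rad 0.001 (world -0.1 deg)
```

send_rows([
  {"delta_pos": [-1,0,0],"rotation": [0,0,0],"fingers": 0},
  {"delta_pos": [-1,0,0],"rotation": [0,0,0],"fingers": 0},
  {"delta_pos": [-1,0,0],"rotation": [0,0,0],"fingers": 0},
  {"delta_pos": [-1,0,0],"rotation": [0,0,0],"fingers": 0},
  {"delta_pos": [-0.7,0,0],"rotation": [0,0,0],"fingers": 0},
  {"delta_pos": [0,0,0],"rotation": [0,0,0],"fingers": 0},
  {"delta_pos": [0,0,0],"rotation": [0,0,0],"fingers": 0},
  {"delta_pos": [0,0,0],"rotation": [0,0,0],"fingers": 0},
])

```text
time: 41.0
ee_pos: [620.1, -319.8, 153.0]
orientation: [[-0.025, -0.004, -1.0], [1.0, 0.004, -0.025], [0.004, -1.0, 0.004]]
ft_force: [0.1, 7.7, 2.5]
opening: 15.1
```

send_rows([
  {"delta_pos": [-0.7,0,0],"rotation": [0,0,0],"fingers": 0},
  {"delta_pos": [-0.7,0,0],"rotation": [0,0,0],"fingers": 0},
  {"delta_pos": [0,0,0],"rotation": [0,0,0],"fingers": 0},
  {"delta_pos": [0,0,0],"rotation": [0,0,0],"fingers": 0},
  {"delta_pos": [0,0,0],"rotation": [0,0,0],"fingers": 0},
  {"delta_pos": [0,0,0],"rotation": [0,0,0],"fingers": 0},
  {"delta_pos": [0,0,0],"rotation": [0,0,0],"fingers": 0},
  {"delta_pos": [0,0,0],"rotation": [0,0,0],"fingers": 0},
])

```text
time: 42.0
ee_pos: [620.1, -320.6, 153.4]
orientation: [[-0.026, -0.004, -1.0], [1.0, 0.004, -0.026], [0.004, -1.0, 0.004]]
ft_force: [-1.4, 9.9, 4.2]
opening: 15.2
```

```bash
python3 st.py
```

```text
top carrier 0.87 base 1184 [ 5.974e+02 -3.206e+02  9.960e+01  2.064e+02  5.000e-01] handle 75 [ 615.2 -290.5   20.2   12.3   37.4]
side carrier 0.65 base 86 [ 487.5 -208.8    8.6   86.5   89.2] handle 0 None
TCP in station 19.828607180596272 -0.8798540133203144 moment [ 3.44  0.36 -0.1 ]
top peg 1 115 c-x,y,ztop [-29.5 -73.4] 118.2 [-36.8 -70.9  35.2  33.5  81.7]
top peg 2 104 c-x,y,ztop [-43.4 -24.1] 120.0 [-43.8 -25.   20.2  34.6  19.9]
top peg 3 121 c-x,y,ztop [-40.9  25.6] 120.6 [-35.8  28.4  36.3  29.9  39.4]
top peg 4 128 c-x,y,ztop [-26.4  75.5] 118.8 [-35.5  76.6  35.2  37.6  88. ]
side peg 1 39 c-x,y,ztop [-27.4 -65.8] 117.5 [-31.  -73.8  34.3  29.2  37.4]
side peg 2 34 c-x,y,ztop [-43.1 -17.9] 119.4 [-45.6 -23.   13.2  36.8   0. ]
side peg 3 61 c-x,y,ztop [-41.2  33. ] 119.1 [-45.7  26.9  36.9  17.9  87.4]
side peg 4 71 c-x,y,ztop [-27.2  81.6] 117.2 [-36.3  76.8  37.   38.5   0.5]
t42.0 at [ 620.1 -320.6  153.4] psi -178.5 open 15.2 F [-1.4  9.9  4.2] q [-11.  18.  14.  -0. -87.  13.]
  -> now-frame [ 0.9 -0.  -0.2]  after-turn [ 0.9 -0.  -0.2]  turn y rad 0.001 (world -0.1 deg)
```

send_rows([
  {"delta_pos": [-0.8,0,0],"rotation": [0,0,0],"fingers": 0},
  {"delta_pos": [-0.7,0,0],"rotation": [0,0,0],"fingers": 0},
  {"delta_pos": [0,0,0],"rotation": [0,0,0],"fingers": 0},
  {"delta_pos": [0,0,0],"rotation": [0,0,0],"fingers": 0},
  {"delta_pos": [0,0,0],"rotation": [0,0,0],"fingers": 0},
  {"delta_pos": [0,0,0],"rotation": [0,0,0],"fingers": 0},
  {"delta_pos": [0,0,0],"rotation": [0,0,0],"fingers": 0},
  {"delta_pos": [0,0,0],"rotation": [0,0,0],"fingers": 0},
])

```text
time: 43.3
ee_pos: [620.2, -321.3, 153.9]
orientation: [[-0.026, -0.004, -1.0], [1.0, 0.005, -0.026], [0.005, -1.0, 0.004]]
ft_force: [-3.2, 13.2, 8.0]
opening: 15.3
```

```bash
python3 - <<'E'
from h import *
c=camera("top");cv2.imwrite("pics/t8.png",cv2.resize(c["color"][145:305,230:410],None,fx=4,fy=3.75))
w=cloud(c);P=w[np.isfinite(w).all(-1)]
B=P[(P[:,2]>28)&(P[:,2]<36)&(P[:,0]>565)&(P[:,0]<610)&(P[:,1]>-440)&(P[:,1]<-190)]
print("base y range",np.percentile(B[:,1],[1,99]));plan((620.3,-319.7,153),-178.6)
E
```

```text
base y range [-423.84851465 -219.43842051]
t43.4 at [ 620.2 -321.3  153.9] psi -178.5 open 14.9 F [-3.3 13.9  8.2] q [-11.  18.  14.  -0. -87.  13.]
  -> now-frame [ 1.6  0.9 -0.1]  after-turn [ 1.6  0.9 -0.1]  turn y rad 0.002 (world -0.1 deg)
```

View pics/t8.png

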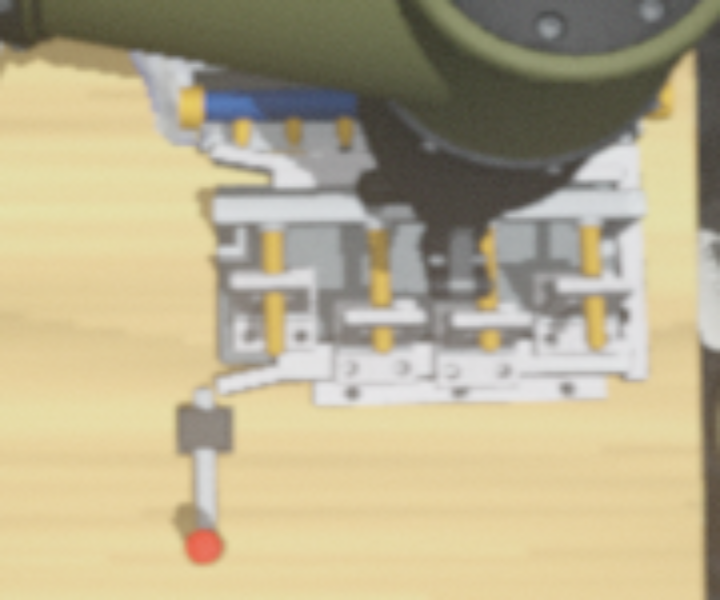

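View: carrier inside the rails against the stop, its near edge (x≈218) just past the bolt line (x≈205). All four eyes are on their pegs. Ease off and release.

send_rows([
  {"delta_pos": [0.8,0.5,0],"rotation": [0,0,0],"fingers": 0},
  {"delta_pos": [0,0,0],"rotation": [0,0,0],"fingers": 18},
  {"delta_pos": [0,0,0],"rotation": [0,0,0],"fingers": 25},
  {"delta_pos": [0,0,0],"rotation": [0,0,0],"fingers": 35},
  {"delta_pos": [0,0,0],"rotation": [0,0,0],"fingers": 45},
  {"delta_pos": [0,-15,0],"rotation": [0,0,0],"fingers": 45},
  {"delta_pos": [0,-30,0],"rotation": [0,0,0],"fingers": 45},
  {"delta_pos": [0,-45,0],"rotation": [0,0,0],"fingers": 45},
])

```text
time: 44.35
ee_pos: [620.7, -323.8, 244.9]
orientation: [[-0.024, -0.002, -1.0], [1.0, 0.0, -0.024], [0.0, -1.0, 0.002]]
ft_force: [0.6, -0.8, 0.7]
opening: 45.2
```

```bash
python3 - <<'E'
from h import *
hung((599.9,-320.5,1.4))
c=camera("top");w=cloud(c);P=w[np.isfinite(w).all(-1)]
B=P[(P[:,2]>28)&(P[:,2]<36)&(P[:,0]>565)&(P[:,0]<610)&(P[:,1]>-440)&(P[:,1]<-190)]
print("base y range",np.percentile(B[:,1],[1,99]));carrier("side",cloud(camera("side")));carrier("top",cloud(camera("top")))
k=near(w,(448,-213),14,84,96);print("knob",rect(k));plan((410,-213.5,190),-178.6)
E
```

```text
top peg 1 106 c-x,y,ztop [-29.2 -72.7] 118.1 [-30.3 -68.8  32.6  32.8  61.1]
top peg 2 106 c-x,y,ztop [-42.9 -23. ] 120.6 [-42.5 -22.9  20.   33.5  24.3]
top peg 3 114 c-x,y,ztop [-41.  25.] 120.7 [-42.1  23.9  22.9  34.4  19.6]
top peg 4 113 c-x,y,ztop [-25.8  75.7] 117.5 [-35.8  74.9  36.8  35.6   2.2]
side peg 1 38 c-x,y,ztop [-27.6 -64.1] 117.0 [-32.1 -66.9  32.2  32.1  64.8]
side peg 2 34 c-x,y,ztop [-42.8 -16.9] 119.6 [-44.3 -21.8  35.4  13.7  79.7]
side peg 3 54 c-x,y,ztop [-40.3  32.1] 118.5 [-44.7  24.5  38.9  15.8  87.2]
side peg 4 53 c-x,y,ztop [-24.9  82. ] 116.3 [-29.7  80.5  33.9  37.7  62.9]
base y range [-423.26155433 -217.29801554]
side carrier 0.61 base 1237 [ 598.7 -321.2   99.5  213.2    1.4] handle 132 [ 618.7 -315.4   15.9   71.3    1.3]
top carrier 0.64 base 1281 [ 5.971e+02 -3.198e+02  9.990e+01  2.050e+02  2.000e-01] handle 195 [ 618.1 -299.5   15.4   35.1    0.8]
knob [ 449.3 -213.9   16.2   17.4   45. ]
t44.7 at [ 621.  -323.7  243.1] psi -178.6 open 45.0 F [0.3 0.6 0.1] q [-11.  18.  24.  -0. -96.  13.]
  -> now-frame [115.3  53.1 208.2]  after-turn [115.3  53.1 208.2]  turn y rad -0.000 (world 0.0 deg)
```

send_rows([
  {"delta_pos": [23,0,41],"rotation": [0,0,0],"fingers": 0},
  {"delta_pos": [23,0,41],"rotation": [0,0,0],"fingers": 0},
  {"delta_pos": [23,0,41],"rotation": [0,0,0],"fingers": 0},
  {"delta_pos": [23,0,41],"rotation": [0,0,0],"fingers": 0},
  {"delta_pos": [23,0,41],"rotation": [0,0,0],"fingers": 0},
  {"delta_pos": [0,30,0],"rotation": [0,0,0],"fingers": 0},
  {"delta_pos": [0,30,0],"rotation": [0,0,0],"fingers": 0},
  {"delta_pos": [0,30,0],"rotation": [0,0,0],"fingers": 0},
])

```text
time: 45.7
ee_pos: [412.9, -213.8, 152.6]
orientation: [[-0.025, -0.001, -1.0], [1.0, 0.0, -0.025], [0.0, -1.0, 0.001]]
ft_force: [-0.2, -0.6, 0.8]
opening: 0.3
```

send_rows([
  {"delta_pos": [0,30,0],"rotation": [0,0,0],"fingers": 0},
  {"delta_pos": [0,30,0],"rotation": [0,0,0],"fingers": 0},
  {"delta_pos": [0,20,0],"rotation": [0,0,0],"fingers": 0},
  {"delta_pos": [0,11,0],"rotation": [0,0,0],"fingers": 0},
  {"delta_pos": [0,0,0],"rotation": [0,0,0],"fingers": 0},
  {"delta_pos": [0,0,0],"rotation": [0,0,0],"fingers": 0},
  {"delta_pos": [0,0,0],"rotation": [0,0,0],"fingers": 0},
  {"delta_pos": [0,0,0],"rotation": [0,0,0],"fingers": 0},
])

```text
time: 46.7
ee_pos: [413.8, -214.0, 63.7]
orientation: [[-0.024, 0.001, -1.0], [1.0, -0.0, -0.024], [-0.0, -1.0, -0.001]]
ft_force: [-0.2, -0.9, 0.1]
opening: 0.1
```

```bash
python3 - <<'E'
from h import *
c=camera("side");w=cloud(c)
cv2.imwrite("pics/s9.png",cv2.resize(c["color"][180:340,270:430],None,fx=3.75,fy=3.75))
k=near(w,(449,-213.7),16,60,96);print("knob",len(k),rect(k));plan((464,-214.7,62),-178.6)
E
```

```text
knob 173 [ 448.3 -211.4   19.5   17.7   82.3]
t46.8 at [ 413.7 -214.    63.5] psi -178.6 open 0.2 F [-0.2  0.   0. ] q [ -2. -17. -30.   0. -77.   4.]
  -> now-frame [ -2.    1.5 -50.3]  after-turn [ -2.    1.5 -50.3]  turn y rad -0.000 (world 0.0 deg)
```

View pics/s9.png

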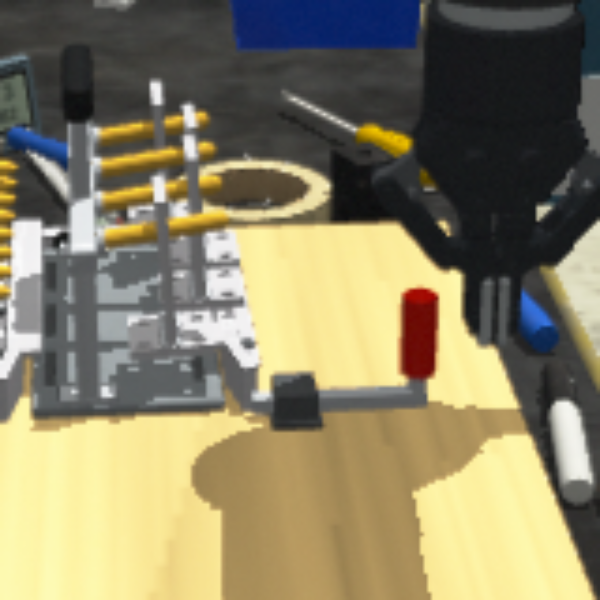

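View: shut fingers (490,305) stand on the robot side of the knob (420,335). The carrier is home behind the bolt with the four eyes hanging. Push.

send_rows([
  {"delta_pos": [0,0,-6],"rotation": [0,0,0],"fingers": 0},
  {"delta_pos": [0,0,-6],"rotation": [0,0,0],"fingers": 0},
  {"delta_pos": [0,0,-6],"rotation": [0,0,0],"fingers": 0},
  {"delta_pos": [0,0,-6],"rotation": [0,0,0],"fingers": 0},
  {"delta_pos": [0,0,-6],"rotation": [0,0,0],"fingers": 0},
  {"delta_pos": [0,0,-6],"rotation": [0,0,0],"fingers": 0},
  {"delta_pos": [0,0,-6],"rotation": [0,0,0],"fingers": 0},
  {"delta_pos": [0,0,-4],"rotation": [0,0,0],"fingers": 0},
])

```text
time: 47.75
ee_pos: [459.8, -212.8, 63.1]
orientation: [[-0.024, -0.0, -1.0], [1.0, -0.0, -0.024], [-0.0, -1.0, 0.0]]
ft_force: [-2.8, 1.4, 2.6]
opening: -0.2
```

```bash
python3 - <<'E'
from h import *
w=cloud(camera("side"))
P=near(w,(480,-213.7),30,70,96);print("knob region",len(P),np.percentile(P[:,0],[2,50,98]));
for d in trace("side","bolt_knob")[:1]:
    Q=w[d["pixels"]];Q=Q[np.isfinite(Q).all(1)];Q=Q[(Q[:,2]>60)&(Q[:,2]<94)&(Q[:,1]>-240)];print(d["score"],rect(Q))
plan((464,-214.7,62),-178.6)
E
```

```text
knob region 272 [452.53881216 471.45373577 490.8849642 ]
0.82 [ 482.5 -208.8   17.5   15.9    1.7]
t47.9 at [ 460.  -212.8   63.1] psi -178.6 open 0.2 F [ 0.5  0.7 -0.3] q [ -2. -10. -24.   0. -75.   3.]
  -> now-frame [-2.   1.1 -3.9]  after-turn [-2.   1.1 -3.9]  turn y rad 0.000 (world -0.0 deg)
```

send_rows([
  {"delta_pos": [0,0,-1],"rotation": [0,0,0],"fingers": 0},
  {"delta_pos": [0,0,-1],"rotation": [0,0,0],"fingers": 0},
  {"delta_pos": [0,0,-1],"rotation": [0,0,0],"fingers": 0},
  {"delta_pos": [0,0,-1],"rotation": [0,0,0],"fingers": 0},
  {"delta_pos": [0,0,0],"rotation": [0,0,0],"fingers": 0},
  {"delta_pos": [0,0,0],"rotation": [0,0,0],"fingers": 0},
  {"delta_pos": [0,0,0],"rotation": [0,0,0],"fingers": 0},
  {"delta_pos": [0,0,0],"rotation": [0,0,0],"fingers": 0},
])

```text
time: 48.85
ee_pos: [463.5, -212.7, 63.1]
orientation: [[-0.024, 0.0, -1.0], [1.0, -0.0, -0.024], [-0.0, -1.0, -0.0]]
ft_force: [-2.0, -0.3, -0.1]
opening: -0.1
```

send_rows([
  {"delta_pos": [0,0,-1],"rotation": [0,0,0],"fingers": 0},
  {"delta_pos": [0,0,-1],"rotation": [0,0,0],"fingers": 0},
  {"delta_pos": [0,0,0],"rotation": [0,0,0],"fingers": 0},
  {"delta_pos": [0,0,0],"rotation": [0,0,0],"fingers": 0},
  {"delta_pos": [0,0,0],"rotation": [0,0,0],"fingers": 0},
  {"delta_pos": [0,0,0],"rotation": [0,0,0],"fingers": 0},
  {"delta_pos": [0,0,0],"rotation": [0,0,0],"fingers": 0},
  {"delta_pos": [0,0,0],"rotation": [0,0,0],"fingers": 0},
])

```text
time: 49.85
ee_pos: [465.5, -212.6, 63.1]
orientation: [[-0.024, 0.0, -1.0], [1.0, -0.0, -0.024], [-0.0, -1.0, -0.0]]
ft_force: [-1.8, -0.4, -1.3]
opening: 0.1
```

send_rows([
  {"delta_pos": [0,0,-1],"rotation": [0,0,0],"fingers": 0},
  {"delta_pos": [0,0,-1],"rotation": [0,0,0],"fingers": 0},
  {"delta_pos": [0,0,0],"rotation": [0,0,0],"fingers": 0},
  {"delta_pos": [0,0,0],"rotation": [0,0,0],"fingers": 0},
  {"delta_pos": [0,0,0],"rotation": [0,0,0],"fingers": 0},
  {"delta_pos": [0,0,0],"rotation": [0,0,0],"fingers": 0},
  {"delta_pos": [0,0,0],"rotation": [0,0,0],"fingers": 0},
  {"delta_pos": [0,0,0],"rotation": [0,0,0],"fingers": 0},
])

```text
time: 50.85
ee_pos: [465.7, -212.7, 63.0]
orientation: [[-0.024, -0.004, -1.0], [1.0, 0.0, -0.024], [0.0, -1.0, 0.004]]
ft_force: [-9.8, 1.8, 3.0]
opening: -0.1
```

```bash
python3 - <<'E'
from h import *
w=cloud(camera("side"))
for d in trace("side","bolt_knob")[:1]:
    Q=w[d["pixels"]];Q=Q[np.isfinite(Q).all(1)];Q=Q[(Q[:,2]>60)&(Q[:,2]<94)&(Q[:,1]>-240)];print(d["score"],rect(Q))
plan((464,-214.7,62),-178.6)
E
```

```text
0.88 [ 486.9 -210.1   18.3   19.    32.9]
t51.0 at [ 465.7 -212.7   63. ] psi -178.6 open 0.0 F [-10.    2.5   3.5] q [ -2.  -9. -23.  -0. -76.   3.]
  -> now-frame [-2.   1.   1.7]  after-turn [-2.   1.   1.7]  turn y rad -0.000 (world 0.0 deg)
```

Stop reached: the force jumped to 10 N and the knob has travelled about 39 mm. Back off, rise and check.

send_rows([
  {"delta_pos": [0,0,10],"rotation": [0,0,0],"fingers": 0},
  {"delta_pos": [0,0,20],"rotation": [0,0,0],"fingers": 0},
  {"delta_pos": [0,-30,10],"rotation": [0,0,0],"fingers": 0},
  {"delta_pos": [0,-40,0],"rotation": [0,0,0],"fingers": 0},
  {"delta_pos": [0,-50,0],"rotation": [0,0,0],"fingers": 0},
  {"delta_pos": [0,-50,0],"rotation": [0,0,0],"fingers": 0},
  {"delta_pos": [0,0,0],"rotation": [0,0,0],"fingers": 0},
  {"delta_pos": [0,0,0],"rotation": [0,0,0],"fingers": 0},
])

```text
time: 51.95
ee_pos: [427.7, -213.4, 233.1]
orientation: [[-0.025, 0.001, -1.0], [1.0, 0.0, -0.025], [0.0, -1.0, -0.001]]
ft_force: [-0.6, -0.4, -0.7]
opening: 0.0
```

```bash
python3 - <<'E'
from h import *
hung((599.9,-320.3,1.4))
c=camera("top");w=cloud(c);P=w[np.isfinite(w).all(-1)];carrier("top",w)
B=P[(P[:,2]>28)&(P[:,2]<36)&(P[:,0]>565)&(P[:,0]<605)&(P[:,1]>-440)&(P[:,1]<-190)];print("base y",np.percentile(B[:,1],[1,99]))
k=near(w,(487,-213),20,84,96);print("knob",rect(k) if len(k)>4 else len(k))
s=camera("side")["color"];cv2.imwrite("pics/f.png",np.vstack([cv2.resize(c["color"][150:300,250:410],(640,300)),cv2.resize(s[190:340,230:430],(640,300))]))
print(sense()["ee_pos"])
E
```

```text
top peg 1 96 c-x,y,ztop [-17.4 -71.9] 116.8 [-27.4 -79.8  41.9  35.7  28.8]
top peg 2 106 c-x,y,ztop [-43.1 -23.1] 120.8 [-43.2 -23.2  19.7  34.9  38.6]
top peg 3 112 c-x,y,ztop [-41.1  24.5] 119.8 [-44.8  24.6  35.2  17.3  88. ]
top peg 4 103 c-x,y,ztop [-25.1  74.6] 117.4 [-35.9  75.   36.8  35.4   1.7]
side peg 1 81 c-x,y,ztop [-13.  -69.8] 114.5 [-23.8 -79.8  39.5  39.7  34.3]
side peg 2 82 c-x,y,ztop [-42.5 -19.8] 119.0 [-41.5 -22.    8.1  38.7  23.3]
side peg 3 54 c-x,y,ztop [-40.   32.2] 119.2 [-44.6  25.9  40.4  15.9  87.3]
side peg 4 52 c-x,y,ztop [-23.6  82.6] 116.3 [-27.7  72.5  37.1  32.7  31.8]
top carrier 0.73 base 1374 [ 596.9 -320.    97.9  205.1    0.8] handle 378 [ 618.3 -319.9   15.    75.9    0.8]
base y [-423.60464495 -214.53377464]
knob 4
[ 427.25139245 -213.52102547  232.23658887]
```

View pics/f.png

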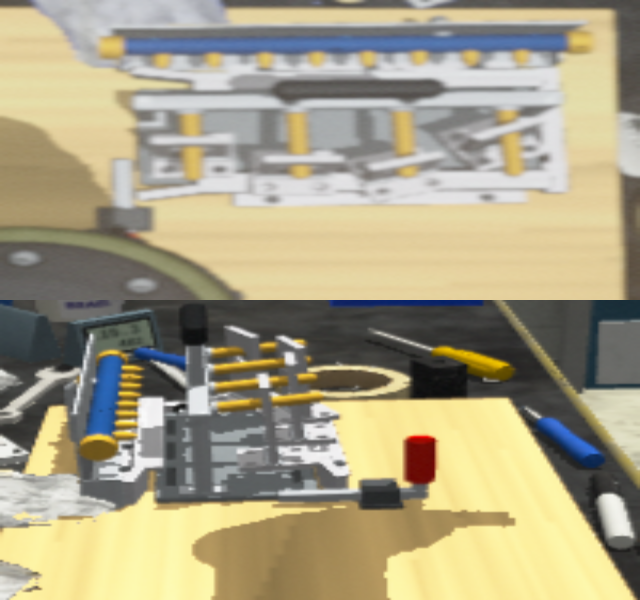

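The bolt is across and the knob moved in. The eyes on pegs 1 and 2 look twisted in yaw, which could be the stated knock. I'll clear the arm and check that they hang properly.

send_rows([
  {"delta_pos": [40,0,0],"rotation": [0,0,0],"fingers": 0},
  {"delta_pos": [40,0,0],"rotation": [0,0,0],"fingers": 0},
  {"delta_pos": [40,0,0],"rotation": [0,0,0],"fingers": 0},
  {"delta_pos": [40,0,0],"rotation": [0,0,0],"fingers": 0},
  {"delta_pos": [40,0,0],"rotation": [0,0,0],"fingers": 0},
  {"delta_pos": [0,0,0],"rotation": [0,0,0],"fingers": 0},
  {"delta_pos": [0,0,0],"rotation": [0,0,0],"fingers": 0},
  {"delta_pos": [0,0,0],"rotation": [0,0,0],"fingers": 0},
])

```text
time: 53.2
ee_pos: [422.6, -14.4, 233.0]
orientation: [[-0.023, -0.0, -1.0], [1.0, -0.0, -0.023], [-0.0, -1.0, 0.0]]
ft_force: [-0.2, -0.0, 0.4]
opening: 0.0
```

```bash
cat > fin.py <<'E'
from h import *
S=(599.9,-320.3,1.4);a=np.radians(S[2]);Ls={}
for n in("top","side"):
    c=camera(n);w=cloud(c);P=w[np.isfinite(w).all(-1)];d=P[:,:2]-S[:2]
    Ls[n]=np.c_[d@[np.cos(a),np.sin(a)],d@[-np.sin(a),np.cos(a)],P[:,2]-24]
    if n=="top":
        k=near(w,(487,-213),22,84,96);print("knob",len(k),rect(k) if len(k)>4 else "")
        carrier("top",w);cv2.imwrite("pics/g.png",cv2.resize(c["color"][160:250,260:400],None,fx=5.7,fy=5.7,interpolation=2))
L=np.vstack(list(Ls.values()))
for k,y in enumerate((-75,-25,25,75)):
    for lo,hi,nm in((109,122,"top"),(45,68,"low"),(30,40,"foot")):
        Q=L[(abs(L[:,1]-y)<25)&(L[:,0]<8)&(L[:,0]>-72)&(L[:,2]>lo)&(L[:,2]<hi)]
        if len(Q)>8: print(k+1,nm,len(Q),Q.mean(0).round(1),rect(Q))
E
python3 fin.py
```

```text
knob 74 [ 487.8 -213.2   17.2   15.4   89.7]
top carrier 0.89 base 1509 [ 599.8 -319.6  100.   207.4    2.1] handle 394 [ 618.9 -320.    16.2   76.2    2.9]
1 top 108 [-12.  -70.7 112.8] [-12.4 -71.7   8.6  37.8  27.6]
1 low 55 [-14.9 -71.8  57.1] [-14.1 -74.3   6.9  36.5  27.9]
1 foot 246 [-16.5 -73.6  33.9] [-25.2 -75.2  65.9  49.    1.3]
2 top 133 [-42.2 -21.7 116.2] [-42.8 -22.2   8.   38.8  19.9]
2 low 46 [-46.8 -21.7  56.1] [-44.9 -24.6   7.1  36.2  19.8]
2 foot 339 [-48.9 -23.   37.2] [-39.9 -25.   49.6  63.9  89.9]
3 top 113 [-39.3  26.3 116.4] [-39.2  24.8  39.1   6.   88.8]
3 low 56 [-43.2  34.9  57.6] [-42.9  27.5  40.    6.3  87.1]
3 foot 367 [-48.1  28.3  37.4] [-43.   27.1  43.8  44.4  89. ]
4 top 103 [-20.6  76.2 114.4] [-20.4  75.5   6.6  40.4   0.7]
4 low 63 [-24.7  83.7  56.9] [-24.4  75.8  37.6   6.4  88. ]
4 foot 407 [-27.3  76.6  35. ] [-24.8  74.5  45.3  43.8  88.3]
```

View pics/g.png

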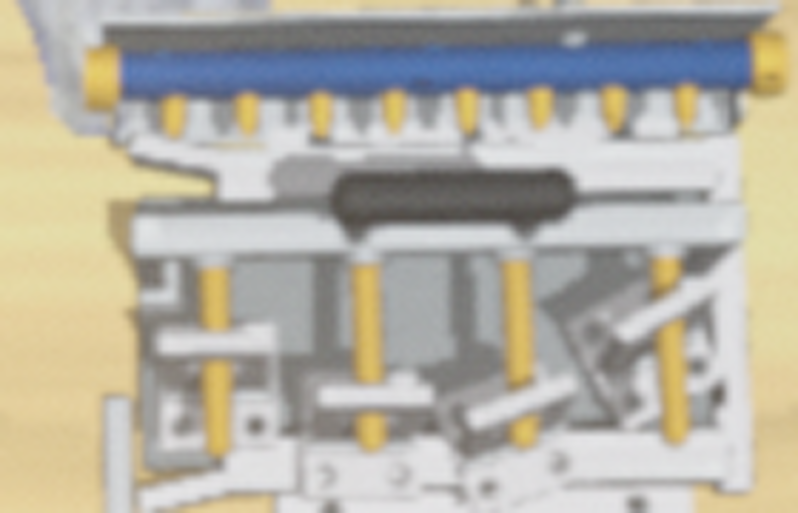

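View: all four eyes are on their pegs. The ones on pegs 1 and 2 are yawed about 28° and 20° but upright, and the bolt is across the open end at (117,450). Handing in.

```bash
python3 -c "
from plant import *
print(job_done(), sense()['time'])"
```

```text
the job is handed in; nothing more can be done
the job is handed in; nothing more can be done
```

I hung all four pad eyes on their own pegs, slid the loaded carrier into the station against the stop, and pushed the bolt in. I handed the job in at about 54 s; no verdict was reported.

What the last checks showed before hand-in:
- **Carrier:** base centre at (599.8, −319.6) mm, against an estimated home at (600.3, −320.2) mm. It was pushed until the force on the stop rose to 14 N.
- **Bolt:** the knob moved about 39 mm and ended on a hard stop at 10 N.
- **Pad eyes:** hole heights worked out from the top edges at about 87–91 mm in the carrier frame. All four hang upright with only a few degrees of tilt and are within about 4 mm of their pegs sideways.
- **Robot:** the arm was clear of everything.

**Odd reading:** the eyes on pegs 1 and 2 were found turned about 28° and 20° about the vertical after the bolt was pushed. This was probably the knock the task warned of. I left them because they were still on their pegs and within the limits.

I did not measure the tape roll and black block again at the end, but the arm never went near them.

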